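Scan head back onto the bent guide rod

ROBOT

A 6-joint arm with a two-finger parallel gripper is mounted at the origin on the work surface. World frame = base frame: x ahead of the robot, y to its left, z up, the work surface at z = 0. Lengths are in m, angles in rad, forces in N, time in s.
With the tool pointing down it reaches from about 0.425 to 0.95 m from the base axis. Payload 3.5 kg.
Tool frame: the origin (TCP) lies at the very end of the fingers, on their centre line; the grasp point (between the pads) lies 19 mm behind it (tcp_to_grasp is the distance from the TCP to the grasp point, in m); z points along the fingers, y is the direction in which the jaws open and shut (so a half turn about z gives the same grasp; the last joint's range is limited). The gripper opens to 85 mm and grips with 20 to 120 N. Pads are 22 mm wide; open, the fingers measure 114 mm over their backs; the gripper's body (76 mm by 85 mm) begins 54 mm behind the grasp point. The pads swing forward as they close: fully open they stand 13 mm farther back than shut.
Start: joints at [-1.294, 0.286, 1.577, -0, 1.279, -0.15], TCP at [0.279, -0.614, 0.199] pointing down, gripper open.
Joint ranges: [-2.77, 2.77], [-0.9, 2.22], [0.21, 2.48], [-1.53, 4.67], [0.24, 2.81], [-2.84, 2.84]. Speed limits (rad/s): [2.79, 2.79, 3.14, 3.14, 3.14, 3.14].

INTERFACE

Orientations are given as a unit quaternion [x, y, z, w].
In Python, from plant import * gives the robot as it stands. The module is installed in compiled form; this text tells all that it offers.
- The arm moves only by the tool arm_command, never from a script. Its argument "steps" is a list of rows, each a list of 3 entries, a list of its own where there are three numbers: the turn, a rotation vector about the tool's x, y, z in rad, then the shift along the tool's x, y, z in m, then the gripper command: -1 is shut, 1 is fully open, values between are in proportion. A call has 1 to 12 rows; each row is the pose to reach, as a shift and turn from the pose measured when the call began, along the tool's axes at that moment; what a row does not reach only later rows make up. A row lasts 1/8 s, in which the tool goes at most 62.5 mm and 10.7 degrees, less where a joint would pass 70% of its speed; a pose out of reach is approached as far as the arm can. A call with a gripper value outside its range is refused whole. The fingers move at their own pace and stop on an object; "force" is the grip in N (left out, the last holds). Time passes only in rows, so rows that repeat a pose let the fingers close. It gives the time, the measured TCP pose, the force and the opening at its end, in the units of the state.
- get_state(): the state, without advancing time (a new reading comes with each control period).
- read_camera(name): name is "side" or "top" or "wrist"; returns a dict with "frame" (384x512x3 uint8, red, green, blue), "vfov" (degrees; the focal length in pixels is half the picture's height over the tangent of half this angle, whatever the lens; pixels are square), "cx", "cy" (the principal point, pixels), "position" and "rotation" of the camera in the world; the wrist camera has in their place "mount" (4x4, takes a point from camera to tool coordinates, whose origin is the TCP and whose axes are the flange's). Camera axes: x right, y up, looking along -z (the intrinsics and any distortion apply to the point x, -y, -z); pixel columns grow to the right and rows downward; lengths in m; the calibration is good to about 2 mm. A picture is of the moment at which its call begins: read the wrist's pose just before it. There is no depth.
- sign_off(): hands the job in, once; it reports no verdict.
The state is a dict: "time": time; "qpos": joint angles; "dq": joint speeds; "joint_efforts": joint torques, N m; "eef_pos": TCP position; "tcp_rot": TCP orientation; "contact_force": force on the tool from outside, world axes, zero at the start; "wrist_torque": the same for the moment, N m; "opening": opening from 0.0 (shut) to 1.0 (fully open).
Only numpy, scipy, OpenCV 4.12 (cv2) and the standard library are available. Lean on these libraries where they do the work, as an engineer would, in place of code of your own. Each camera call takes 0.05 s, during which the arm holds its last target.

TASK

Put the loose scan head back on the inspection stand: thread its sleeve over the free end of the curved guide rod, slide it round the bend, turning it with the rod, until the sleeve is fully home against the red stop collar and presses in the button in its face, then let go so that it hangs there upright. The rod has been knocked out of true, so feel your way and be gentle: never force the head against the rod or the collar (20 N is too much). Leave everything else on the bench where it is.

Things in the scene. Friction and masses are not known exactly. Their poses are not given: they have to be found in the camera images.
- scan_head: Loose scan head, 0.15 to 0.3 kg, standing upright on the bench: white round barrel below (38 mm diameter, 40 mm high, green band; the heavy part, so it hangs barrel down on the rod), above it a blue block with a dark bored sleeve through it, 86 mm high in all. Origin: centre of the underside; z up, x along the bore. Turned half round about z it is the same.
- grip (a point): Where to grip: the middle of the blue block, 72 mm above the head's underside, 12 mm above the bore's middle. The block's two flat sides (facing the head's +y and -y) are 38 mm apart, 26 mm long along x, from 46 to 86 mm up. Gripped there, fingers pass outside rod and collar.
- bore (a point): Middle of the sleeve's bore, 60 mm above the head's underside. The sleeve is 26 mm long (13 mm either way along the head's x), 29 mm across; bore 16.5 mm, open at both ends: 1.75 mm of play all round on the rod. Let go, the head drops by this play and hangs on the rod.
- stand: Inspection stand, fixed. Origin on the bench at the post. A level steel guide rod, 13 mm thick, axis 155 mm up, is held only at the post. As designed (stand's x, y in mm): free tip at (-185, 140), straight along -y to (-185, 100), quarter circle of radius 100 about (-85, 100) to (-85, 0), straight along +x to the post at (0, 0).
- bend_end (a point): On the rod's axis where the designed bend ends; stand's axes. The rod is out of true: rigid, level, but kinked sideways at unknown places in the bend, by up to 0.15 rad each, so it strays from the design by up to 0.21 rad in heading and 20 mm at the tip. The last 30 mm of bend and the straight are true. Steered off its line by more than the play, it pushes back hard.
- tip (a point): Free tip of the guide rod, on its axis; the last 12 mm taper to 8 mm diameter. It has the axes of the rod's outer part: the rod runs from the tip along this point's own -y, 40 mm straight before the bend begins; z is up.
- button (a joint): Small yellow spring button in the face of the red stop collar, above the rod: 0 m standing out, 0.004 m pressed flush when the sleeve butts on the collar; under 0.3 N, so it is not felt. The collar (34 mm diameter, rigid) is clamped on the last straight, its face anywhere from 29 to 65 mm past bend_end along the stand's +x: not measured, so slide until it is felt.
- sample_box: Bystander: white carton with green band, 50 x 40 x 45 mm high, standing on the stand's base plate under the collar. Origin: centre of its underside.
- med_box1: Bystander: white medicine carton, green band, 50 x 90 x 50 mm. Origin: centre of its underside.
- med_box2: Bystander: white medicine carton, blue band, 50 x 90 x 50 mm. Origin: centre of its underside.
- med_box3: Bystander: white medicine carton, green band, 50 x 90 x 50 mm. Origin: centre of its underside.
- pill_jar: Bystander: capped jar, 60 mm diameter, 85 mm high. Origin: centre of its underside.
- cold_pack: Bystander: blue cold pack, 100 x 150 x 25 mm, lying flat. Origin: centre of its underside.
- marker: Bystander: white and black marker pen, 140 mm long, lying. Origin: centre of its underside.

How it is judged:
By the outcome, as a careful person would: the job done as asked, in the order asked, and still so for the second after the job is handed in, with the robot touching nothing.
It also fails if it takes over 72 s, if anything falls off the work surface, if the arm or the gripper's body presses on something with over 40 N, if the wrist force passes 120 N, or if a joint passes its speed limit or range.

## Working session

There is one attempt and no reset: what is moved stays moved. The work goes in short steps, Python scripts to look and compute and a tool call to move; the robot and the scene stay as the last step left them, time stands still between calls to the robot, and variables do not carry over. Pictures are saved under pics/ and viewed, and the job is handed in when it is done.

Besides the shell and the picture viewer there is one more tool, called after "Request:" as a command line: name --argument value ..., lists and objects as JSON in quotes. arm_command: Moves the arm, as the interface text tells. Its arguments: {"type":"object","properties":{"steps":{"type":"array"},"force":{"type":"number"}},"required":["steps"]}

```bash
mkdir -p pics
python3 - <<'E'
from plant import *
import cv2,pickle
s=get_state(); print(s)
d={}
for n in ["side","top","wrist"]:
    c=read_camera(n); d[n]=c; cv2.imwrite(f"pics/{n}0.png",c["frame"][:,:,::-1])
    print(n,{k:v for k,v in c.items() if k!="frame"})
pickle.dump((s,d),open("d0.pkl","wb"))
E
```

```text
{'time': 0.0, 'qpos': array([-1.29401075e+00,  2.87193643e-01,  1.57821153e+00,  3.23192902e-05,
        1.27860549e+00, -1.49993243e-01]), 'dq': array([-0.00039303, -0.00129937, -0.00011374, -0.00059483,  0.00073079,
        0.00060562]), 'joint_efforts': array([ 1.08120330e-03, -4.05976546e+01, -2.92626590e+01, -8.06388880e-05,
        5.70257631e-03,  2.88924404e-06]), 'eef_pos': array([ 0.27924187, -0.61370783,  0.19740993]), 'tcp_rot': array([ 9.77319017e-01,  2.11768922e-01, -6.11572090e-05, -1.20756044e-03]), 'contact_force': array([-0.11779947, -0.33108324, -0.27071779]), 'wrist_torque': array([-0.03242093,  0.01024944, -0.01165171]), 'opening': 1.0007626501127653}
side {'vfov': 52.8284102920625, 'cx': 264.6840875048267, 'cy': 189.9216904275474, 'position': array([0.44958243, 1.00381358, 1.01590173]), 'rotation': array([-0.00855028,  0.40027375,  0.9152012 , -0.04598458])}
top {'vfov': 56.49749135308365, 'cx': 249.04981366209284, 'cy': 196.23247794271072, 'position': array([0.39852084, 0.05359399, 1.10510611]), 'rotation': array([ 0.05094879, -0.04796911, -0.69735541,  0.71330121])}
wrist {'vfov': 61.60223584830612, 'cx': 255.8466185651447, 'cy': 191.8996700364137, 'mount': array([[ 1.30396252e-03,  9.54980178e-01,  2.96666747e-01,
         7.53377696e-02],
       [ 9.99998738e-01, -9.76039019e-04, -1.25347029e-03,
        -1.10487841e-03],
       [-9.07480962e-04,  2.96668007e-01, -9.54980246e-01,
        -1.75325783e-01],
       [ 0.00000000e+00,  0.00000000e+00,  0.00000000e+00,
         1.00000000e+00]])}
```

View pics/side0.png

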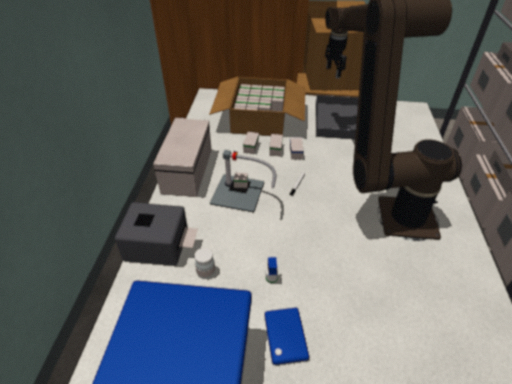

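View pics/top0.png

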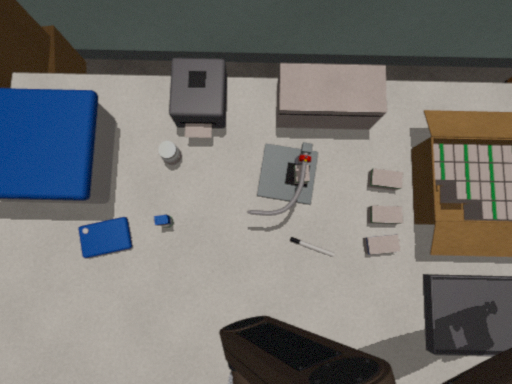

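View pics/wrist0.png

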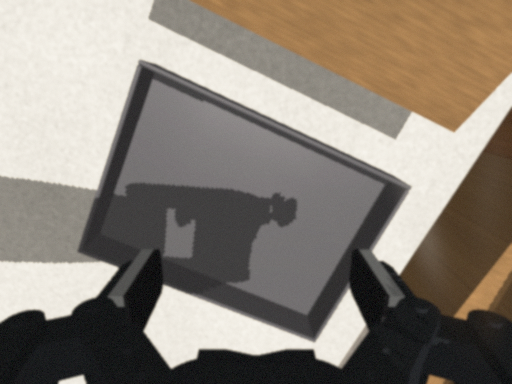

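```bash
cat > h.py <<'E'
import numpy as np, cv2, pickle
from scipy.spatial.transform import Rotation as R
def campose(c,s=None):
    if "mount" in c:
        T=np.eye(4); T[:3,:3]=R.from_quat(s["tcp_rot"]).as_matrix(); T[:3,3]=s["eef_pos"]
        M=T@c["mount"]; return M[:3,:3],M[:3,3]
    return R.from_quat(c["rotation"]).as_matrix(),np.array(c["position"])
def foc(c): return c["frame"].shape[0]/2/np.tan(np.radians(c["vfov"])/2)
def onplane(c,uv,z,s=None):
    uv=np.atleast_2d(np.array(uv,float)); A,p=campose(c,s); f=foc(c)
    d=np.c_[(uv[:,0]-c["cx"])/f,-(uv[:,1]-c["cy"])/f,-np.ones(len(uv))]@A.T
    t=(z-p[2])/d[:,2]; return p+t[:,None]*d
def proj(c,P,s=None):
    A,p=campose(c,s); f=foc(c); q=(np.atleast_2d(P)-p)@A
    return np.c_[c["cx"]+f*q[:,0]/-q[:,2],c["cy"]-f*q[:,1]/-q[:,2]]
E
python3 - <<'E'
from h import *
s,d=pickle.load(open("d0.pkl","rb"))
t=d["top"]
for n,uv,z in [("head",(162,220),.086),("tip",(250,212),.155),("post",(305,150),.155),("bend",(297,190),.155),("head0",(162,220),0.0)]:
    print(n,onplane(t,uv,z)[0].round(4))
hd=onplane(t,(162,220),.086)[0]; print(proj(d["side"],hd))
a=cv2.resize(t["frame"][120:270,140:340],None,fx=4,fy=4,interpolation=cv2.INTER_CUBIC); cv2.imwrite("pics/tz.png",a[:,:,::-1])
a=cv2.resize(d["side"]["frame"][130:290,180:320],None,fx=3.7,fy=3.7,interpolation=cv2.INTER_CUBIC); cv2.imwrite("pics/sz.png",a[:,:,::-1])
E
```

```text
head [0.468  0.3065 0.086 ]
tip [0.4899 0.0556 0.155 ]
post [ 0.6634 -0.0909  0.155 ]
bend [ 0.5522 -0.0695  0.155 ]
head0 [0.4739 0.3278 0.    ]
[[273.29145835 260.81809247]]
```

View pics/tz.png

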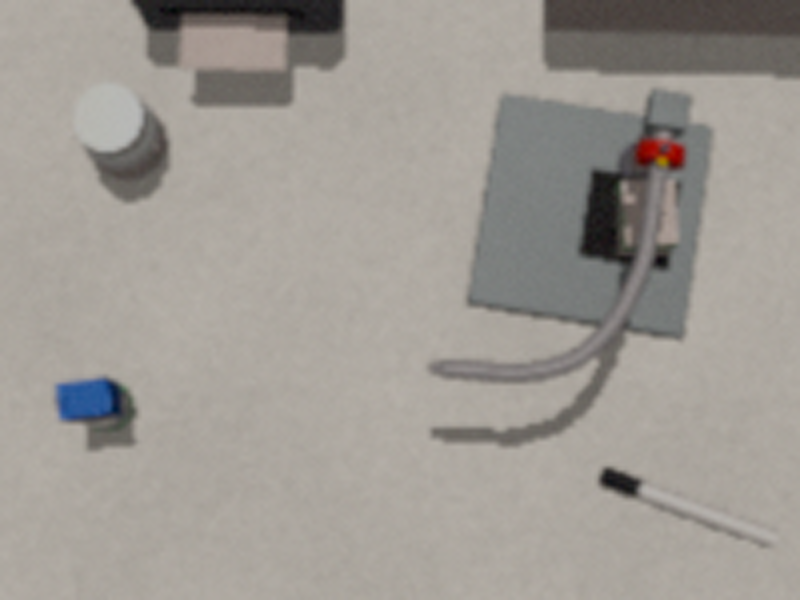

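View pics/sz.png

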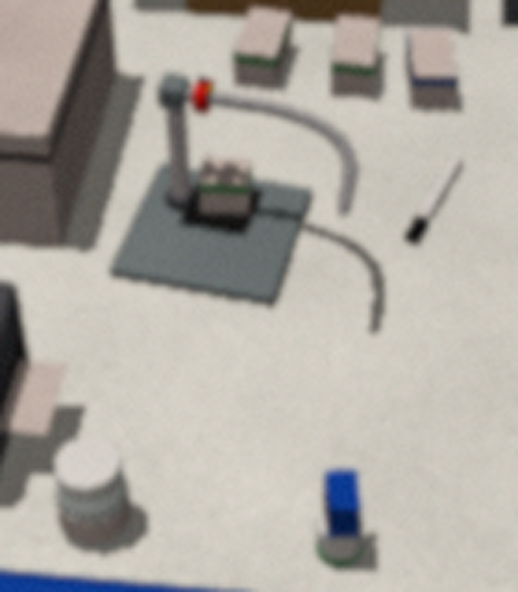

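```bash
cat >> h.py <<'E'
def downrot(psi_deg):
    p=np.radians(psi_deg); x=[np.cos(p),np.sin(p),0]; z=[0,0,-1]; return R.from_matrix(np.c_[x,np.cross(z,x),z])
def rel(s,pos,psi):
    A=R.from_quat(s["tcp_rot"]); return (A.inv()*downrot(psi)).as_rotvec().round(3),(A.inv().apply(np.array(pos)-s["eef_pos"])).round(4)
def psi(s):
    x=R.from_quat(s["tcp_rot"]).as_matrix()[:,0]; return np.degrees(np.arctan2(x[1],x[0]))
E
python3 - <<'E'
from h import *
from plant import *
s=get_state(); print(psi(s))
for p,a in [((.30,-.52,.34),40),((.40,-.3,.34),60),((.575,-.055,.28),90)]: print(rel(s,p,a))
t=pickle.load(open("d0.pkl","rb"))[1]["top"]
print(onplane(t,(435,250),.15),onplane(t,(425,112),.2),onplane(t,(420,300),.03))
E
```

```text
24.45228553483231
(array([-0.002, -0.001, -0.271]), array([ 0.0578, -0.0771, -0.1421]))
(array([-0.002, -0.001, -0.62 ]), array([ 0.2398, -0.236 , -0.1418]))
(array([-1.000e-03, -1.000e-03, -1.144e+00]), array([ 0.5005, -0.3865, -0.0814]))
[[ 0.40078276 -0.43480291  0.15      ]] [[ 0.76115137 -0.40078731  0.2       ]] [[ 0.25572133 -0.44533769  0.03      ]]
```

Request:
arm_command --steps '[[[0,0,-0.15],[0.01,-0.01,-0.06],1],[[0,0,-0.25],[0.03,-0.04,-0.11],1],[[0,0,-0.35],[0.07,-0.08,-0.142],1],[[0,0,-0.5],[0.12,-0.13,-0.142],1],[[0,0,-0.65],[0.17,-0.17,-0.142],1],[[0,0,-0.8],[0.22,-0.21,-0.142],1],[[0,0,-0.95],[0.27,-0.25,-0.13],1],[[0,0,-1.1],[0.32,-0.28,-0.12],1],[[0,0,-1.144],[0.37,-0.31,-0.11],1],[[0,0,-1.144],[0.42,-0.34,-0.1],1],[[0,0,-1.144],[0.46,-0.365,-0.09],1],[[0,0,-1.144],[0.5,-0.386,-0.081],1]]'

```text
time: 1.65
eef_pos: [0.5752, -0.0535, 0.2788]
tcp_rot: [0.707, 0.708, 0.0, -0.001]
contact_force: [0.7, -0.2, -0.1]
opening: 1.002
```

Request:
arm_command --steps '[[[0,0,0],[0,0,0],1],[[0,0,0],[0,0,0],1]]'

```text
time: 1.9
eef_pos: [0.5749, -0.0536, 0.2784]
tcp_rot: [0.706, 0.708, -0.0, -0.001]
contact_force: [0.5, -0.2, -0.4]
opening: 0.999
```

```bash
cat > look.py <<'E'
import sys
from h import *
from plant import *
n=sys.argv[1]; s=get_state(); c=read_camera("wrist"); pickle.dump((s,c),open(n+".pkl","wb"))
cv2.imwrite(f"pics/{n}.png",c["frame"][:,:,::-1]); print(s["time"],s["eef_pos"].round(4),psi(s).round(2),s["contact_force"].round(2),abs(s["dq"]).max())
E
python3 look.py w1
```

```text
1.9 [ 0.5749 -0.0536  0.2784] 90.1 [ 0.45 -0.21 -0.42] 0.02454181568732397
```

View pics/w1.png

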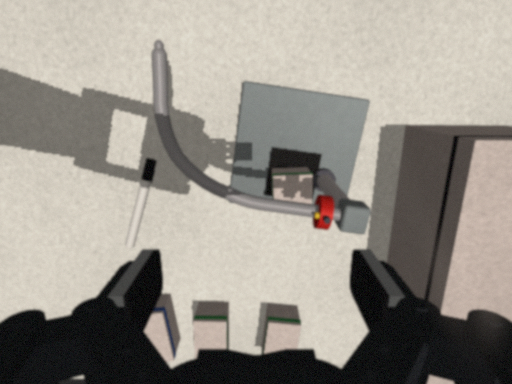

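Request:
arm_command --steps '[[[0,0,-0.175],[0.01,0.01,0],1],[[0,0,-0.35],[0.02,0.02,0],1],[[0,0,-0.525],[0.03,0.03,0],1],[[0,0,-0.7],[0.04,0.04,0],1],[[0,0,-0.875],[0.04,0.04,0],1],[[0,0,-1.05],[0.04,0.04,0],1],[[0,0,-1.22],[0.04,0.04,0],1],[[0,0,-1.4],[0.04,0.04,0],1],[[0,0,-1.57],[0.04,0.04,0],1],[[0,0,-1.57],[0.04,0.04,0],1],[[0,0,-1.57],[0.04,0.04,0],1]]'

```text
time: 3.32
eef_pos: [0.6147, -0.015, 0.2792]
tcp_rot: [0.002, 1.0, 0.001, -0.0]
contact_force: [0.3, -0.1, -0.2]
opening: 1.001
```

```bash
python3 look.py w2
```

```text
3.325 [ 0.6147 -0.015   0.2792] 179.78 [ 0.26 -0.07 -0.19] 0.009726207699152256
```

View pics/w2.png

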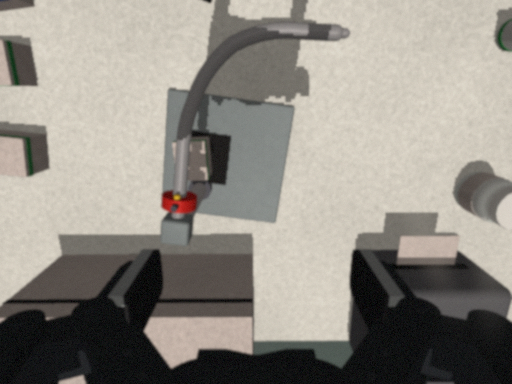

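```bash
cat > rod.py <<'E'
from h import *
from scipy.interpolate import splprep,splev
from scipy.ndimage import map_coordinates,gaussian_filter1d
def trace(name,pts,z=.155,n=60,W=None):
    s,c=pickle.load(open(name+".pkl","rb")); im=c["frame"].astype(float)
    pts=np.array(pts,float); tck,_=splprep(pts.T,s=0,k=3); u=np.linspace(0,1,n)
    P=np.array(splev(u,tck)).T; D=np.array(splev(u,tck,der=1)).T; D/=np.linalg.norm(D,axis=1)[:,None]; N=np.c_[-D[:,1],D[:,0]]
    # expected width
    A,p=campose(c,s); X=onplane(c,P,z,s); depth=-((X-p)@A)[:,2]; w=0.013*foc(c)/depth
    t=np.arange(-14,14.01,.25); out=[]; 
    for i in range(n):
        acc=0
        for k in (-2,-1,0,1,2):
            q=P[i]+k*D[i]; xy=q+t[:,None]*N[i]
            acc=acc+np.stack([map_coordinates(im[:,:,ch],[xy[:,1],xy[:,0]],order=1) for ch in range(3)],1)
        acc/=5; g=np.linalg.norm(np.gradient(gaussian_filter1d(acc,3,axis=0),axis=0),axis=1)
        best=(-1,)
        for a in range(2,len(t)-2):
            for b in range(a+4,len(t)-2):
                d=t[b]-t[a]
                if abs(d-w[i])<1.8 and abs((t[a]+t[b])/2)<5:
                    sc=min(g[a],25)+min(g[b],25)-.5*abs(d-w[i])
                    if sc>best[0]: best=(sc,t[a],t[b])
        out.append((best[1]+best[2])/2 if len(best)>1 else np.nan)
    out=np.array(out); C=P+out[:,None]*N
    return s,c,C,onplane(c,C,z,s),out
if __name__=="__main__":
    r={}
    for nm,pts in [("w1",[(158,46),(160,80),(163,112),(173,145),(195,172),(230,192),(265,203),(300,208),(314,210)]),
                   ("w2",[(344,33),(310,31),(275,32),(240,41),(212,64),(193,98),(184,133),(181,165),(180,190)])]:
        s,c,C,X,o=trace(nm,pts); r[nm]=X
        im=cv2.resize(c["frame"],None,fx=3,fy=3,interpolation=cv2.INTER_CUBIC)
        for q in C: cv2.circle(im,tuple(int(v) for v in (q*3+1.5)),2,(0,255,0),-1)
        x0,y0=[max(0,int(v)) for v in (C.min(0)*3-40)]; x1,y1=[int(v) for v in (C.max(0)*3+40)]
        cv2.imwrite(f"pics/{nm}_rod.png",im[y0:y1,x0:x1,::-1]); print(nm,o.round(1))
    from scipy.spatial import cKDTree
    pickle.dump(r,open("rod.pkl","wb"))
    for i in range(0,60,6): print(r["w1"][i,:2].round(4), r["w2"][i,:2].round(4))
E
python3 rod.py
```

```text
w1 [ 2.1  0.4  0.  -0.1 -0.6 -4.2 -4.2 -4.6 -4.5 -4.2 -4.4 -4.4 -3.5 -2.9
 -3.5  3.4  1.9  1.8  1.9  1.9  1.6  1.9  1.9  2.   2.2  2.4  2.4  2.1
  2.1  2.1  1.9  1.8  1.9  2.   2.   2.   2.   2.   1.8  1.2  2.   2.1
  2.   1.9  1.6  1.4  1.1  2.2 -0.5  1.8  0.4  0.4  0.4  0.6  0.6  0.6
  0.6  0.6  0.6  3.1]
w2 [-0.6  0.4  0.2  0.  -0.1 -0.2 -0.1  0.2 -1.  -0.8 -0.6  0.   4.9  4.9
  0.6  0.9  0.6 -0.4  0.   1.   0.9  1.   0.8  0.8  1.1  0.9  0.6  0.2
  0.1  0.   0.4 -0.4 -0.5 -0.5 -0.5 -0.6 -0.6 -0.6 -0.4 -0.8  0.1 -0.5
 -0.1  0.   0.   0.1  0.4  0.1  1.   4.5  0.   2.5  1.9  1.9  1.8  1.4
  1.6 -3.8 -2.4  1.1]
[0.4884 0.0599] [0.4912 0.0606]
[0.4935 0.0389] [0.4894 0.037 ]
[0.4925 0.0168] [0.4854 0.0133]
[ 0.4898 -0.0071] [ 0.4915 -0.0099]
[ 0.4973 -0.0304] [ 0.4982 -0.0325]
[ 0.5131 -0.0501] [ 0.5132 -0.0509]
[ 0.534  -0.0651] [ 0.5329 -0.0644]
[ 0.5579 -0.0759] [ 0.5551 -0.0748]
[ 0.5837 -0.0808] [ 0.5795 -0.0824]
[ 0.6096 -0.0859] [ 0.6058 -0.0871]
```

View pics/w1_rod.png

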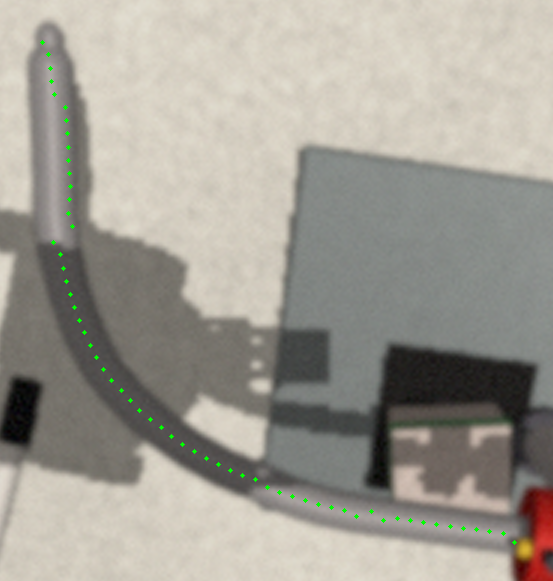

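View pics/w2_rod.png

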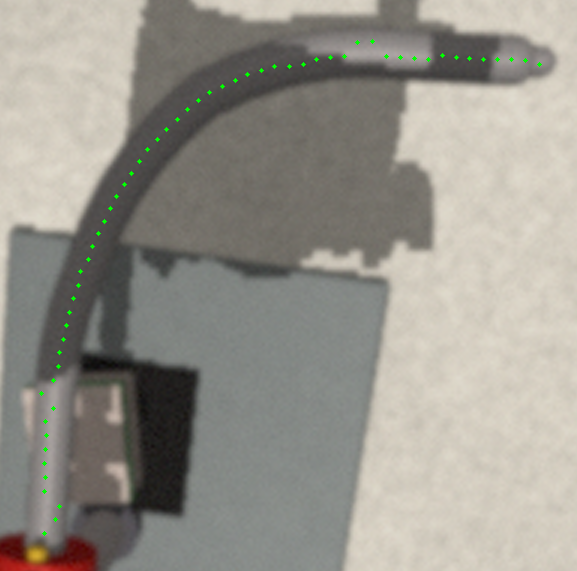

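Run:
```python
from h import *
for n,rc in [("w1",("r",70)),("w1",("r",95)),("w1",("r",140)),("w1",("c",280)),("w2",("c",330)),("w2",("c",290)),("w2",("r",100)),("w2",("r",165))]:
    s,c=pickle.load(open(n+".pkl","rb")); im=cv2.GaussianBlur(c["frame"],(3,3),0).astype(int)
    if rc[0]=="r":
        x={70:160,95:161,140:171,100:192,165:181}[rc[1]]; l=im[rc[1],x-16:x+17]; o=x-16
    else:
        y={280:206,330:32,290:31}[rc[1]]; l=im[max(0,y-16):y+17,rc[1]]; o=max(0,y-16)
    print(n,rc,o); print(" ".join(f"{a[0]},{a[0]-a[2]}" for a in l))
```

```text
w1 ('r', 70) 144
219,19 219,19 218,19 217,20 216,20 215,20 207,19 188,17 161,13 140,10 134,7 137,6 145,8 154,8 164,9 169,9 165,9 155,8 145,8 135,8 125,7 115,7 107,7 106,8 112,9 125,12 147,14 177,15 202,18 215,19 219,19 219,19 218,19
w1 ('r', 95) 145
216,20 216,20 216,21 216,20 218,20 218,20 209,19 187,16 159,12 140,8 136,7 140,7 146,7 156,9 166,9 168,9 162,9 152,8 142,7 133,7 122,6 111,5 105,6 108,8 114,10 117,10 126,12 148,14 178,17 201,18 211,19 213,20 213,20
w1 ('r', 140) 155
121,12 120,11 119,11 119,11 117,10 112,10 100,8 89,6 83,4 81,4 82,5 82,5 81,4 81,4 81,3 81,4 81,5 79,5 76,4 75,4 78,5 89,7 102,9 113,10 119,11 120,10 120,11 119,11 119,11 119,11 120,12 120,12 119,12
w1 ('c', 280) 190
190,26 188,26 189,27 193,28 197,28 200,27 202,28 199,28 187,26 162,21 133,13 119,9 121,7 131,7 141,7 153,8 163,9 165,9 160,9 151,9 143,8 144,9 159,12 184,16 204,19 213,19 215,19 214,19 214,20 215,20 216,20 217,20 218,19
w2 ('c', 330) 16
214,20 214,20 215,21 215,20 213,19 209,20 195,17 169,14 135,10 108,7 97,6 97,6 100,5 110,5 125,6 140,7 147,8 147,8 142,7 135,6 130,6 124,6 118,6 120,7 141,11 175,15 203,19 216,20 218,20 216,19 215,21 214,20 215,21
w2 ('c', 290) 15
159,14 154,14 143,14 129,13 120,11 115,10 110,8 111,6 119,7 127,7 134,6 141,7 148,7 156,8 163,8 166,9 159,8 141,7 115,6 90,4 74,4 68,4 71,4 83,6 98,9 111,10 117,11 118,11 117,11 116,11 116,11 117,10 117,10
w2 ('r', 100) 176
126,-1 126,-1 127,-1 127,-1 127,0 127,0 126,-1 125,-1 119,-1 107,0 93,1 84,3 80,3 80,4 81,4 81,4 80,3 79,3 78,4 78,4 77,4 75,4 73,4 71,4 68,3 66,1 66,0 67,-1 67,-1 66,-1 66,-2 71,-1 84,-1
w2 ('r', 165) 165
129,1 127,0 127,-1 128,-1 128,-1 128,-1 129,-1 128,-2 126,0 123,2 124,5 129,6 137,7 144,7 152,7 160,8 163,9 156,9 145,8 135,8 126,7 115,6 105,6 102,10 104,12 107,14 108,15 109,17 110,17 110,16 110,15 110,16 109,15
```

```bash
cat > rod2.py <<'E'
from h import *
from scipy.interpolate import splprep,splev
from scipy.ndimage import map_coordinates,gaussian_filter1d
def trace(name,pts,z=.155,n=50):
    s,c=pickle.load(open(name+".pkl","rb")); im=c["frame"].astype(float)
    C=np.array(pts,float)
    for it in range(3):
        tck,_=splprep(C.T,s=(0 if it==0 else len(C)*.3),k=3); u=np.linspace(0,1,n)
        P=np.array(splev(u,tck)).T; D=np.array(splev(u,tck,der=1)).T; D/=np.linalg.norm(D,axis=1)[:,None]; N=np.c_[-D[:,1],D[:,0]]
        t=np.arange(-13,13.01,.25); o=[];wd=[]
        for i in range(n):
            acc=0
            for k in range(-3,4):
                xy=P[i]+k*D[i]+t[:,None]*N[i]
                acc=acc+np.stack([map_coordinates(im[:,:,ch],[xy[:,1],xy[:,0]],order=1,mode="nearest") for ch in range(3)],1)
            acc=gaussian_filter1d(acc,2,axis=0); r=(acc[:,0]-acc[:,2])/acc[:,0]
            ok=(r>.024)&(r<.074)
            l,nlab=cv2.connectedComponents(ok.astype(np.uint8)[:,None])[::-1] if False else (cv2.connectedComponents(ok.astype(np.uint8)[:,None],connectivity=4)[1][:,0],0)
            best=max([(np.sum(l==j),j) for j in range(1,l.max()+1)],default=(0,0))
            if best[1]==0: o.append(np.nan);wd.append(0);continue
            q=t[l==best[1]]; o.append((q[0]+q[-1])/2); wd.append(q[-1]-q[0])
        o=np.array(o);wd=np.array(wd)
        X=onplane(c,P,z,s);A,p=campose(c,s); w=.013*foc(c)/-((X-p)@A)[:,2]
        good=np.isfinite(o)&(abs(wd-w)<2.5)
        C=P[good]+o[good,None]*N[good]
    return s,c,C,onplane(c,C,z,s),wd,w
if __name__=="__main__":
    r={}
    for nm,pts in [("w1",[(158,52),(160,80),(163,112),(173,145),(195,172),(230,192),(265,203),(300,208),(310,209)]),
                   ("w2",[(336,33),(310,31),(275,32),(240,41),(212,64),(193,98),(184,133),(181,165),(180,185)])]:
        s,c,C,X,wd,w=trace(nm,pts); r[nm]=X
        im=cv2.resize(c["frame"],None,fx=3,fy=3,interpolation=cv2.INTER_CUBIC)
        for q in C: cv2.circle(im,tuple(int(v) for v in (q*3+1)),2,(0,255,0),-1)
        x0,y0=[max(0,int(v)) for v in (C.min(0)*3-40)]; x1,y1=[int(v) for v in (C.max(0)*3+40)]
        cv2.imwrite(f"pics/{nm}_rod2.png",im[y0:y1,x0:x1,::-1]); print(nm,len(C),(wd-w).round(1))
        print((X[:,:2]*1000).round(1).tolist())
    pickle.dump(r,open("rod.pkl","wb"))
E
python3 rod2.py
```

```text
w1 44 [-0.8 -0.8 -0.5 -0.4 -0.6 -0.5 -0.2 -0.2 -0.4 -0.3  0.   0.1 -0.1 -1.5
 -1.5 -0.4 -1.1 -1.  -0.7 -1.4 -1.1 -0.8 -0.8 -0.7 -1.2 -0.4 -1.4 -2.1
 -2.8 -2.8 -2.7 -2.9 -2.9 -2.4  2.4 -0.8 -1.3 -1.3 -1.5 -1.3 -1.3 -1.5
 -1.5  1.3 -2.5 -2.5 -2.4 -2.7 -2.4 -2.4]
[[490.2, 50.8], [490.2, 47.1], [490.1, 43.3], [489.9, 39.4], [489.8, 35.4], [489.7, 31.4], [489.3, 27.3], [489.2, 23.2], [488.9, 18.9], [488.5, 14.7], [488.2, 10.3], [488.5, 6.0], [488.5, 1.7], [489.0, -2.6], [489.9, -6.9], [490.9, -11.1], [491.8, -15.3], [493.0, -19.5], [494.4, -23.6], [496.3, -27.5], [498.1, -31.4], [500.0, -35.4], [502.6, -38.9], [505.6, -42.1], [508.5, -45.5], [511.5, -48.8], [515.0, -51.7], [518.4, -54.7], [542.8, -69.0], [547.9, -69.4], [551.3, -73.9], [555.9, -75.3], [560.5, -76.8], [565.0, -78.3], [569.6, -79.7], [574.3, -80.6], [578.9, -81.4], [583.5, -82.3], [588.4, -81.2], [592.8, -83.9], [597.5, -84.7], [602.3, -85.4], [611.8, -86.7], [616.6, -87.4]]
w2 48 [-0.6  0.1 -0.6 -1.2 -0.9 -0.2  0.1  0.3  1.1  1.1  0.6  0.8  0.3  1.1
  1.1  0.9  0.4  0.2  0.2  1.   0.   0.1  0.1 -0.1 -0.3 -0.5 -0.7 -0.9
 -0
[... 160 characters left out ...]
8, 40.2], [489.4, 35.6], [489.1, 31.1], [488.6, 26.5], [488.2, 22.0], [488.2, 17.4], [487.8, 12.8], [487.9, 8.3], [488.2, 3.8], [488.6, -0.7], [489.5, -5.0], [490.2, -9.4], [491.1, -13.8], [492.3, -18.2], [493.7, -22.5], [495.6, -26.6], [497.4, -30.8], [499.7, -34.7], [502.4, -38.3], [505.1, -41.9], [508.0, -45.3], [511.4, -48.2], [514.7, -51.2], [518.1, -54.0], [521.6, -56.9], [525.3, -59.5], [529.2, -61.8], [533.2, -63.9], [541.4, -68.4], [545.8, -70.0], [550.1, -72.2], [554.5, -74.5], [559.1, -76.2], [563.8, -77.8], [568.5, -79.3], [573.6, -79.2], [578.4, -81.0], [583.3, -82.2], [593.4, -83.2], [598.4, -84.2], [603.3, -85.6], [608.3, -85.7], [613.3, -86.3], [618.2, -85.8], [623.0, -87.7]]
```

```bash
cat > fit.py <<'E'
from h import *
from scipy.optimize import least_squares
r=pickle.load(open("rod.pkl","rb")); P=np.vstack([r["w1"],r["w2"]])[:,:2]*1000
def true(p,Q):
    bx,by,a=p; c,s=np.cos(a),np.sin(a); d=Q-[bx,by]; x=d@[c,s]; y=d@[-s,c]
    return np.where(x>0,-y*0+y,100-np.hypot(x,y-100)), x
def tailfit(xmin):
    Q=P[P[:,0]>xmin]
    # signed: straight -> y ; arc -> y offset sign (outside negative)
    f=lambda p: true(p,Q)[0]
    s=least_squares(f,[580,-81,-.15],loss="soft_l1",f_scale=.5); return s
for xm in (545,550,555,560): 
    s=tailfit(xm); print(xm,s.x.round(3),np.sqrt(np.mean(s.fun**2)).round(2), "sd",np.sqrt(np.diag(np.linalg.inv(s.jac.T@s.jac))*.25).round(3))
h=P[(P[:,1]>12)]; q=np.polyfit(h[:,1],h[:,0],1); print("tip line x=",q, "heading rod dir (from tip) deg",np.degrees(np.arctan2(-1,-q[0])))
s,c=pickle.load(open("w1.pkl","rb")); print("w1 tip",onplane(c,(158,40.5),.155,s),"collar L/R",onplane(c,[(315,210),(334,213),(341,214),(345,216),(368,219)],.155,s))
s,c=pickle.load(open("w2.pkl","rb")); print("w2 tip",onplane(c,(350,33),.155,s),"collar",onplane(c,[(179,190),(178,212),(176,218)],.155,s))
E
python3 fit.py
python3 - <<'E'
from h import *
s,c=pickle.load(open("w1.pkl","rb"))
a=cv2.resize(c["frame"][150:250,260:400],None,fx=5,fy=5,interpolation=cv2.INTER_CUBIC); cv2.imwrite("pics/w1c.png",a[:,:,::-1])
E
```

```text
545 [ 5.79591e+02 -8.15410e+01 -1.47000e-01] 0.61 sd [1.88  0.479 0.01 ]
550 [ 5.78323e+02 -8.12650e+01 -1.50000e-01] 0.54 sd [2.144 0.532 0.01 ]
555 [ 5.78423e+02 -8.12850e+01 -1.50000e-01] 0.55 sd [2.541 0.599 0.01 ]
560 [ 5.78968e+02 -8.13940e+01 -1.49000e-01] 0.57 sd [3.03  0.675 0.011]
tip line x= [5.50995513e-02 4.87508300e+02] heading rod dir (from tip) deg -93.15378273509533
w1 tip [[0.4905615 0.0643385 0.155    ]] collar L/R [[ 0.63250347 -0.08830901  0.155     ]
 [ 0.65150091 -0.09139989  0.155     ]
 [ 0.65851768 -0.09243137  0.155     ]
 [ 0.66266199 -0.09454002  0.155     ]
 [ 0.68583408 -0.09764984  0.155     ]]
w2 tip [[0.49074407 0.06566736 0.155     ]] collar [[ 0.62894617 -0.08892196  0.155     ]
 [ 0.65175913 -0.09157902  0.155     ]
 [ 0.65814782 -0.09404853  0.155     ]]
```

View pics/w1c.png

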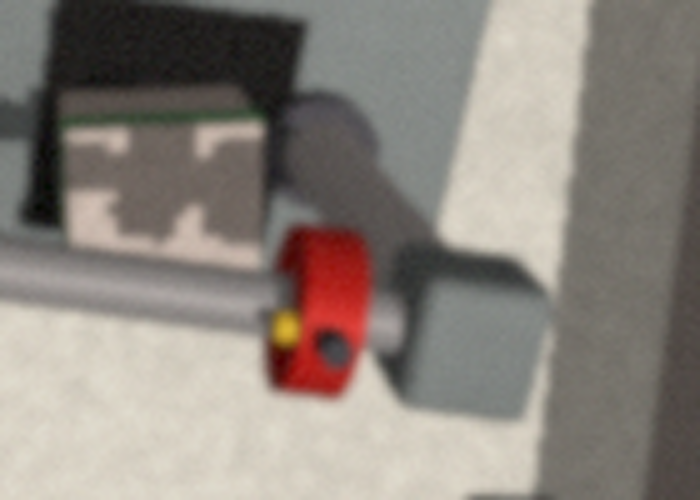

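Request:
arm_command --steps '[[[0,0,0],[0.02,0.06,0],1],[[0,0,0],[0.04,0.12,0],1],[[0,0,0],[0.06,0.18,0],1],[[0,0,0],[0.08,0.24,0.01],1],[[0,0,0],[0.1,0.29,0.02],1],[[0,0,0],[0.115,0.325,0.03],1],[[0,0,0],[0.115,0.325,0.03],1],[[0,0,0],[0.115,0.325,0.03],1]]'

```text
time: 4.38
eef_pos: [0.501, 0.3102, 0.25]
tcp_rot: [0.002, 1.0, 0.001, -0.0]
contact_force: [-0.5, -0.1, 0.1]
opening: 0.999
```

```bash
python3 look.py w3
```

```text
4.375 [0.501  0.3102 0.25  ] 179.79 [-0.54 -0.15  0.07] 0.022038275578530102
```

View pics/w3.png

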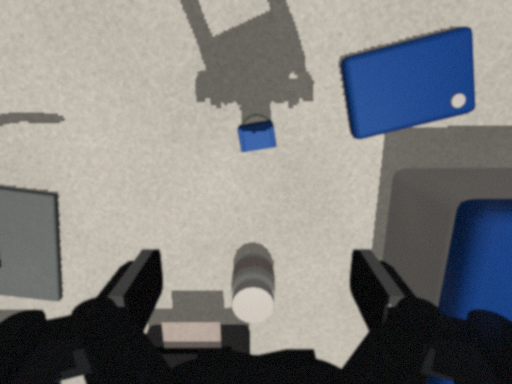

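Run:
```python
from h import *
s,c=pickle.load(open("w3.pkl","rb")); im=c["frame"].astype(int)
a=cv2.resize(c["frame"][95:170,215:300],None,fx=8,fy=8,interpolation=cv2.INTER_CUBIC); cv2.imwrite("pics/w3z.png",a[:,:,::-1])
m=((im[:,:,2]-im[:,:,0]>50)&(im[:,:,2]>110)).astype(np.uint8); m[:,330:]=0; m[:, :200]=0
cs=max(cv2.findContours(m,0,1)[0],key=cv2.contourArea); rr=cv2.minAreaRect(cs); b=cv2.boxPoints(rr); print(rr,b)
X=onplane(c,b,.086,s); print(X.round(4),X.mean(0)); 
for i in range(4): d=X[(i+1)%4]-X[i]; print(np.linalg.norm(d),np.degrees(np.arctan2(d[1],d[0])))
print(campose(c,s)[1])
```

```text
((256.5692443847656, 138.05384826660156), (22.574321746826172, 35.34989547729492), 82.87498474121094) [[237.6308   129.04616 ]
 [272.7077   124.661545]
 [275.5077   147.06154 ]
 [240.43079  151.44615 ]]
[[0.4613 0.2922 0.086 ]
 [0.4569 0.3286 0.086 ]
 [0.4802 0.3319 0.086 ]
 [0.4847 0.2947 0.086 ]] [0.47075152 0.31182196 0.086     ]
0.036687122797302664 96.88361685278197
0.023522877677445164 7.979489942320932
0.03744552985277398 -82.97054632293356
0.023615900184448604 -173.86463151698248
[0.42472121 0.31118665 0.42531843]
```

View pics/w3z.png

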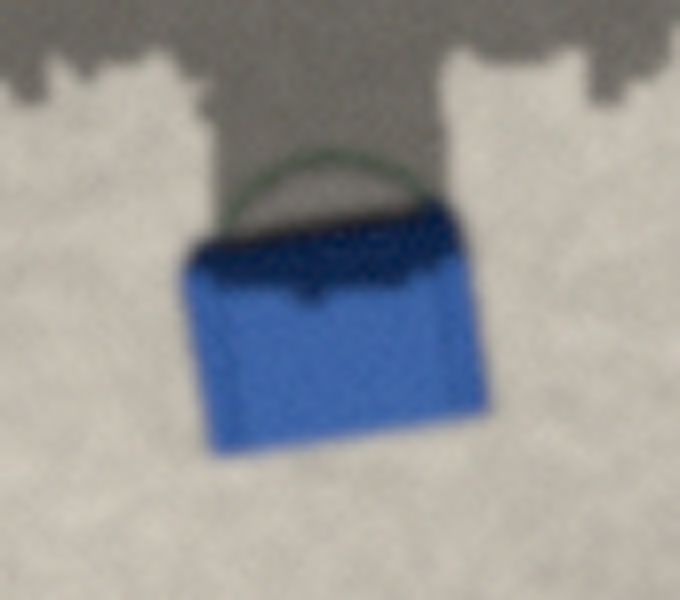

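Run:
```python
from h import *
s,c=pickle.load(open("w3.pkl","rb"))
q=np.array([(215,455),(490,410),(463,214),(188,257)])/8+[214.6,94.6]
X=onplane(c,q,.086,s); print(X.mean(0))
for i in range(4): d=X[(i+1)%4]-X[i]; print(np.linalg.norm(d),np.degrees(np.arctan2(d[1],d[0])))
ctr=X.mean(0)
for z in (.12,.054): print(rel(s,[ctr[0],ctr[1],z],187.7))
t=pickle.load(open("d0.pkl","rb"))[1]["top"]
```

```text
[0.46900392 0.31224632 0.086     ]
0.036872416133860504 99.20651653137963
0.025672212599838005 -171.2819236145821
0.0360106419002227 -81.40148257560304
0.026075887770248697 6.826953593541574
(array([ 0.001, -0.   , -0.138]), array([0.0319, 0.0018, 0.13  ]))
(array([ 0.001, -0.   , -0.138]), array([0.0319, 0.0017, 0.196 ]))
```

Request:
arm_command --steps '[[[0,0,-0.14],[0.032,0.002,0.05],1],[[0,0,-0.14],[0.032,0.002,0.1],1],[[0,0,-0.14],[0.032,0.002,0.14],1],[[0,0,-0.14],[0.032,0.002,0.17],1],[[0,0,-0.14],[0.032,0.002,0.197],1],[[0,0,-0.14],[0.032,0.002,0.197],0.6],[[0,0,-0.14],[0.032,0.002,0.197],-1],[[0,0,-0.14],[0.032,0.002,0.197],-1],[[0,0,-0.14],[0.032,0.002,0.197],-1],[[0,0,-0.14],[0.032,0.002,0.197],-1],[[0,0,-0.14],[0.032,0.002,0.197],-1]]' --force 50

```text
time: 5.8
eef_pos: [0.4693, 0.3123, 0.0534]
tcp_rot: [-0.068, 0.998, 0.001, 0.0]
contact_force: [-0.4, 0.2, 0.0]
opening: -0.006
```

```bash
cat > st.py <<'E'
from h import *
from plant import *
s=get_state(); print(s["time"],s["eef_pos"].round(4),psi(s).round(2),s["contact_force"].round(2),s["wrist_torque"].round(3),s["opening"],s["qpos"].round(2), R.from_quat(s["tcp_rot"]).as_matrix()[:,2].round(4))
E
python3 st.py
```

```text
5.8 [0.4693 0.3123 0.0534] -172.22 [-0.44  0.25  0.02] [0.048 0.038 0.01 ] -0.005803579984009612 [ 0.41  0.21  1.96  0.    0.97 -1.3 ] [ 2.0e-04  1.4e-03 -1.0e+00]
```

```bash
python3 look.py w4
python3 - <<'E'
from plant import *
import cv2
c=read_camera("side"); a=cv2.resize(c["frame"][180:320,200:340],None,fx=4,fy=4,interpolation=cv2.INTER_CUBIC); cv2.imwrite("pics/s4.png",a[:,:,::-1])
E
```

```text
5.8 [0.4693 0.3123 0.0534] -172.22 [-0.44  0.25  0.02] 0.00333452684698001
```

View pics/w4.png

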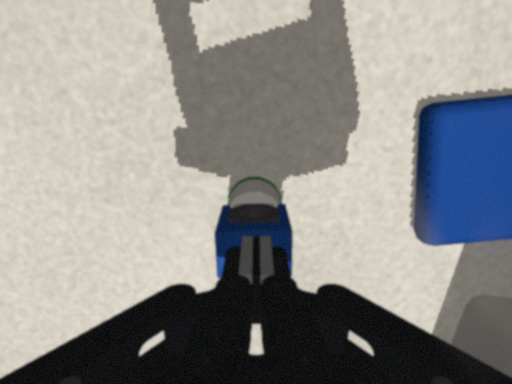

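View pics/s4.png

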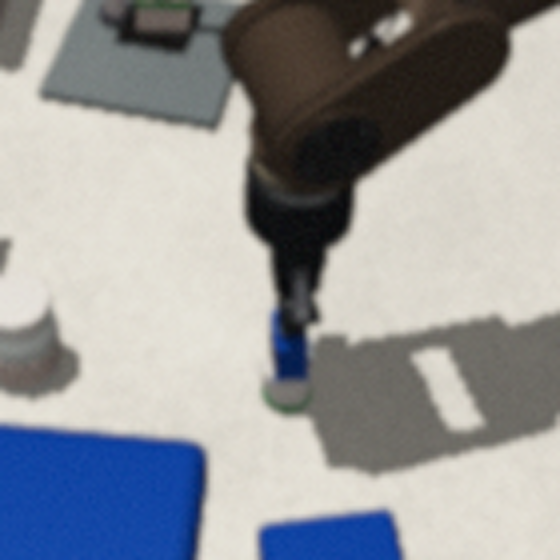

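Run:
```python
from h import *
s,c=pickle.load(open("w4.pkl","rb"))
print("tcp",proj(c,s["eef_pos"],s))
h=np.array([.469,.3122,0])
for n,o in [("top",[0,0,.086]),("top-x",[-.013,0,.086]),("top+x",[.013,0,.086]),("bandbase -x",[-.019,0,0.02]),("b-x40",[-.019,0,0.04]),("46-x",[-.013,0,.046])]: print(n,proj(c,h+o,s))
print(onplane(c,[(217,208),(291,208),(254,178)],.086,s)); print(onplane(c,[(254,178)],.02,s),onplane(c,[(254,178)],.0,s),onplane(c,[(254,178)],.04,s))
a=cv2.resize(c["frame"][160:300,190:320],None,fx=4.2,fy=4.2,interpolation=cv2.INTER_CUBIC); cv2.imwrite("pics/w4z.png",a[:,:,::-1])
```

```text
tcp [[254.32973113 227.36262585]]
top [[253.86942609 253.24213404]]
top-x [[257.51063099 229.19109539]]
top+x [[250.39909617 276.16450217]]
bandbase -x [[258.22282211 181.04289373]]
b-x40 [[258.46527827 189.67255242]]
46-x [[257.15659704 202.0553741 ]]
[[0.44786364 0.29179244 0.086     ]
 [0.44310579 0.32633625 0.086     ]
 [0.43101262 0.30709328 0.086     ]]
[[0.44829532 0.30910636 0.02      ]] [[0.4535325  0.30971638 0.        ]] [[0.44305814 0.30849633 0.04      ]]
```

View pics/w4z.png

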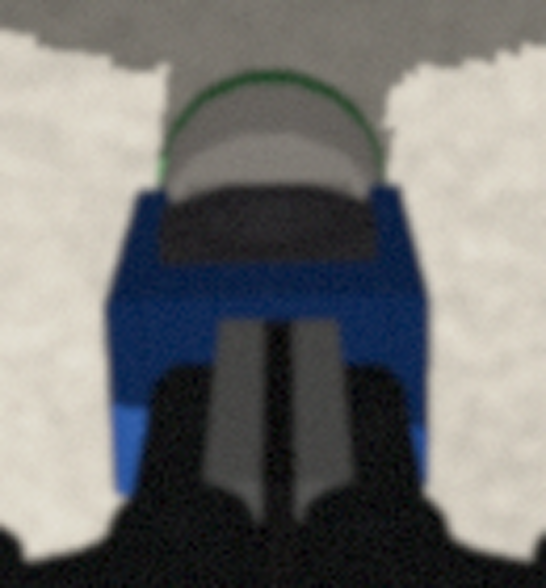

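```bash
python3 - <<'E'
from h import *
s,c=pickle.load(open("w4.pkl","rb"))
A=R.from_quat(s["tcp_rot"])
for z in (0,-.019,-.035,-.05):
  for x in (.011,-.011): print(z,x,proj(c,s["eef_pos"]+A.apply([x,0.0,z]),s).round(0))
print("open",[proj(c,s["eef_pos"]+A.apply([x,.0425,z]),s).round(0) for x in (.011,-.011) for z in (-.013,-.035,-.05)])
E
python3 - <<'E'
from h import *
s,c=pickle.load(open("w3.pkl","rb"))
a=cv2.resize(c["frame"][230:384,90:420],None,fx=2.4,fy=2.4,interpolation=cv2.INTER_CUBIC); cv2.imwrite("pics/w3f.png",a[:,:,::-1])
E
```

```text
0 0.011 [[254. 210.]]
0 -0.011 [[254. 244.]]
-0.019 0.011 [[254. 223.]]
-0.019 -0.011 [[254. 260.]]
-0.035 0.011 [[254. 236.]]
-0.035 -0.011 [[254. 276.]]
-0.05 0.011 [[254. 250.]]
-0.05 -0.011 [[254. 294.]]
open [array([[333., 218.]]), array([[343., 236.]]), array([[352., 250.]]), array([[330., 255.]]), array([[340., 276.]]), array([[348., 294.]])]
```

View pics/w3f.png

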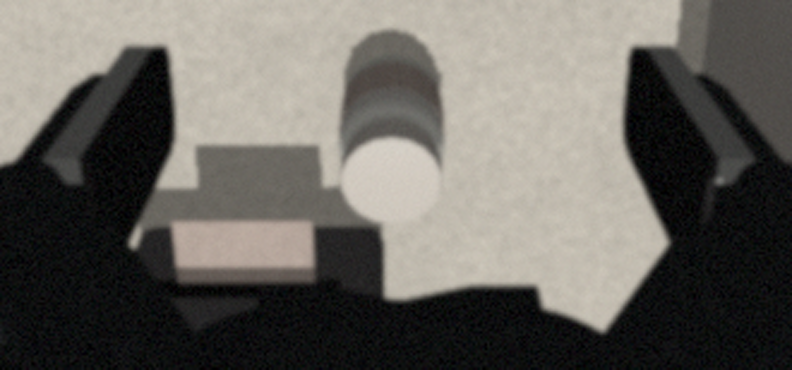

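Request:
arm_command --steps '[[[0,0,0],[0,0,-0.01],1],[[0,0,0],[0,0,-0.01],1],[[0,0,0],[0,0,-0.01],1],[[0,0,0],[0,0,-0.01],1],[[0,0,0],[0,0,-0.01],1],[[0,0,0],[0,0,-0.01],1]]'

```text
time: 6.65
eef_pos: [0.4692, 0.3122, 0.0631]
tcp_rot: [-0.068, 0.998, 0.001, -0.0]
contact_force: [-0.7, -0.1, 0.6]
opening: 0.997
```

```bash
python3 look.py w5
```

```text
6.65 [0.4692 0.3122 0.0631] -172.23 [-0.7  -0.14  0.58] 0.002204308402356625
```

View pics/w5.png

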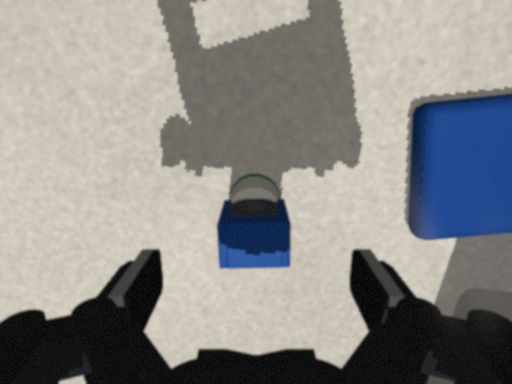

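Run:
```python
from h import *
s,c=pickle.load(open("w5.pkl","rb")); im=c["frame"].astype(int)
m=((im[:,:,2]-im[:,:,0]>30)).astype(np.uint8); m[:,330:]=0; m[:,:190]=0
cs=max(cv2.findContours(m,0,1)[0],key=cv2.contourArea)[:,0]; print(cs.min(0),cs.max(0))
for r in (235,245,255,264): 
    k=np.where(m[r])[0]; print(r,k.min(),k.max())
for cc in (228,240,255,270,282):
    k=np.where(m[:,cc])[0]; print(cc,k.min(),k.max())
q=[(219.5,268),(290.5,268)]; X=onplane(c,q,.086,s); print(X, np.degrees(np.arctan2(*(X[1]-X[0])[[1,0]])), np.linalg.norm(X[1]-X[0]))
a=cv2.resize(c["frame"][165:285,200:310],None,fx=5,fy=5,interpolation=cv2.INTER_CUBIC); cv2.imwrite("pics/w5z.png",a[:,:,::-1])
```

```text
[218 200] [289 268]
235 219 288
245 218 288
255 219 289
264 220 289
228 201 267
240 217 267
255 216 267
270 216 267
282 201 266
[[0.48518214 0.29570777 0.086     ]
 [0.48000584 0.33330847 0.086     ]] 97.83835869787154 0.037955326396226015
```

View pics/w5z.png

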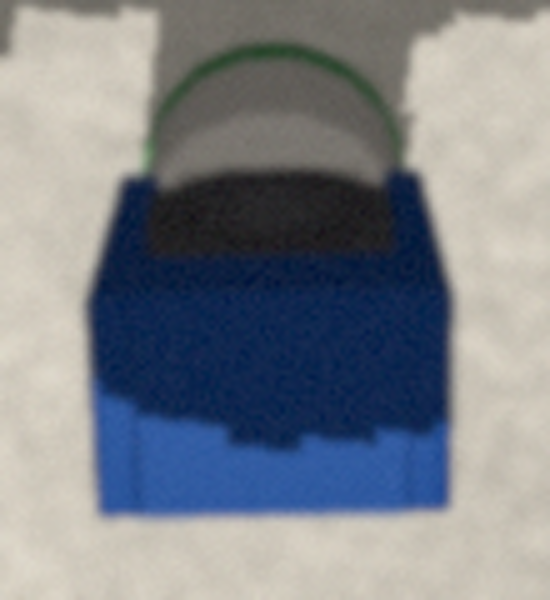

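Request:
arm_command --steps '[[[0,0,0],[0,0,0.02],1],[[0,0,0],[0,0,0.04],1],[[0,0,0],[0,0,0.05],1],[[0,0,0],[0,0,0.05],0.5],[[0,0,0],[0,0,0.05],-1],[[0,0,0],[0,0,0.05],-1],[[0,0,0],[0,0,0.05],-1],[[0,0,0],[0,0,0.05],-1],[[0,0,0],[0,0,0.05],-1]]' --force 50

```text
time: 7.82
eef_pos: [0.4699, 0.3126, 0.014]
tcp_rot: [-0.068, 0.998, 0.001, 0.001]
contact_force: [-0.3, -0.9, 4.6]
opening: 0.439
```

```bash
python3 st.py; python3 look.py w6
```

```text
7.825 [0.4699 0.3126 0.014 ] -172.23 [-0.29 -0.87  4.6 ] [ 0.084 -0.007 -0.034] 0.43922249636494914 [ 0.41  0.27  1.97  0.    0.9  -1.3 ] [ 0.0012  0.0019 -1.    ]
7.825 [0.4699 0.3126 0.014 ] -172.23 [-0.29 -0.87  4.6 ] 0.0018343314046875764
```

View pics/w6.png

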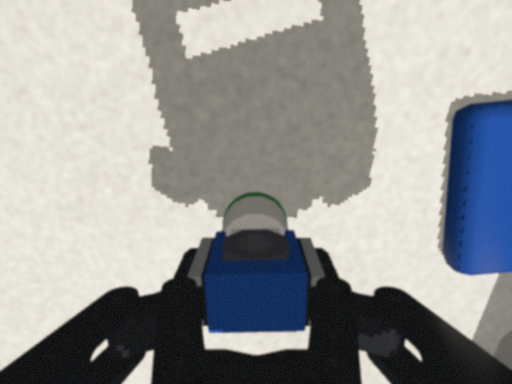

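Run:
```python
from h import *
from plant import *
s=get_state(); print(rel(s,[.493,.100,.109],86.9)); print(rel(s,[.4699,.3126,.109],187.8))
```

```text
(array([ 0.002, -0.   ,  1.761]), array([ 0.0057, -0.2136, -0.0954]))
(array([ 0.002,  0.001, -0.   ]), array([-0.0002,  0.0002, -0.0951]))
```

Request:
arm_command --steps '[[[0,0,0],[0,0,-0.02],-1],[[0,0,0.1],[0,0,-0.05],-1],[[0,0,0.27],[0,-0.02,-0.08],-1],[[0,0,0.44],[0.005,-0.045,-0.0954],-1],[[0.002,0,0.61],[0.005,-0.07,-0.0954],-1],[[0.002,0,0.78],[0.005,-0.1,-0.0954],-1],[[0.002,0,0.95],[0.0055,-0.13,-0.0954],-1],[[0.002,0,1.12],[0.0055,-0.16,-0.0954],-1],[[0.002,0,1.29],[0.0055,-0.18,-0.0954],-1],[[0.002,0,1.46],[0.0055,-0.195,-0.0954],-1],[[0.002,0,1.63],[0.0057,-0.205,-0.0954],-1],[[0.002,0,1.761],[0.0057,-0.2136,-0.0954],-1]]'

```text
time: 9.38
eef_pos: [0.4922, 0.0996, 0.109]
tcp_rot: [0.728, 0.686, -0.0, -0.001]
contact_force: [0.2, 0.7, -2.0]
opening: 0.437
```

Request:
arm_command --steps '[[[0,0,0],[0,0,0],-1],[[0,0,0],[0,0,0],-1],[[0,0,0],[0,0,0],-1]]'

```text
time: 9.75
eef_pos: [0.492, 0.0999, 0.109]
tcp_rot: [0.727, 0.686, -0.0, -0.001]
contact_force: [0.0, 0.1, -3.1]
opening: 0.44
```

```bash
python3 st.py; python3 look.py w7;  python3 - <<'E'
from h import *
from plant import *
s=get_state(); print(rel(s,[.493,.100,.109],86.9)); 
for n in ("side","top"):
    c=read_camera(n); pickle.dump((s,c),open(n+"7.pkl","wb"))
    u,v=proj(c,[.49,.09,.15])[0]; u,v=int(u),int(v)
    a=cv2.resize(c["frame"][v-45:v+45,u-60:u+60],None,fx=6,fy=6,interpolation=cv2.INTER_CUBIC); cv2.imwrite(f"pics/{n}7.png",a[:,:,::-1])
E
```

```text
9.75 [0.492  0.0999 0.109 ] 86.68 [ 0.02  0.1  -3.1 ] [ 0.018  0.025 -0.026] 0.4396640959342862 [-0.   -0.    2.07  0.    1.07  0.06] [-1.6e-03  7.0e-04 -1.0e+00]
9.75 [0.492  0.0999 0.109 ] 86.68 [ 0.02  0.1  -3.1 ] 0.0035375877726748824
(array([-0.002, -0.001, -0.004]), array([0.0001, 0.0009, 0.    ]))
```

View pics/w7.png

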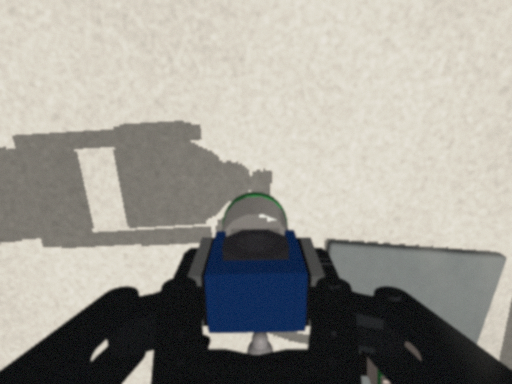

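View pics/side7.png

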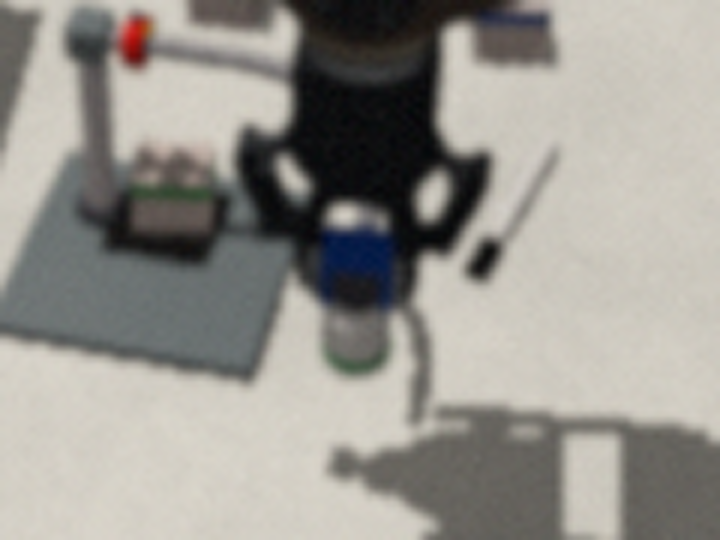

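View pics/top7.png

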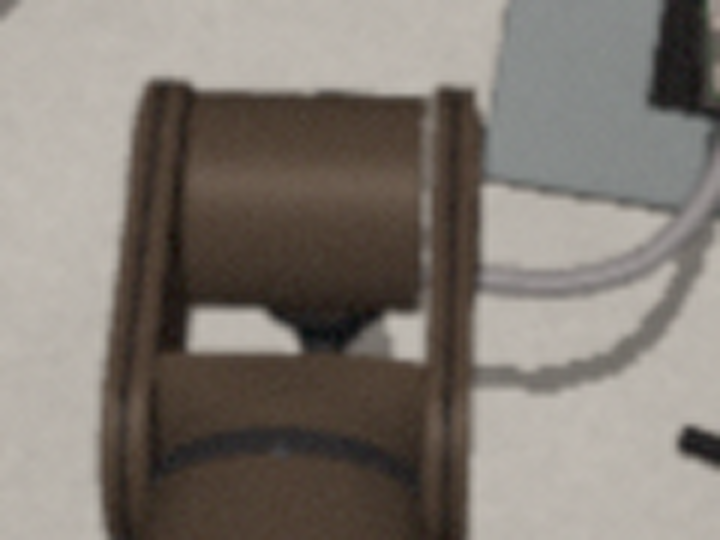

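Run:
```python
from h import *
s,c=pickle.load(open("w7.pkl","rb"))
a=cv2.resize(c["frame"][220:384,190:330],None,fx=4,fy=4,interpolation=cv2.INTER_CUBIC); cv2.imwrite("pics/w7z.png",a[:,:,::-1])
print(onplane(c,[(259.5,333),(260,345),(260.5,352)],.155,s).round(4))
print(onplane(c,[(207,332),(306,332)],.181,s).round(4))
print(proj(c,[[.4911,.065,.155],[.4905,.053,.155]],s))
```

```text
[[0.4911 0.0642 0.155 ]
 [0.491  0.057  0.155 ]
 [0.491  0.0527 0.155 ]]
[[0.4717 0.0883 0.181 ]
 [0.5101 0.0862 0.181 ]]
[[259.37893314 331.60527092]
 [259.46288159 351.57538129]]
```

View pics/w7z.png

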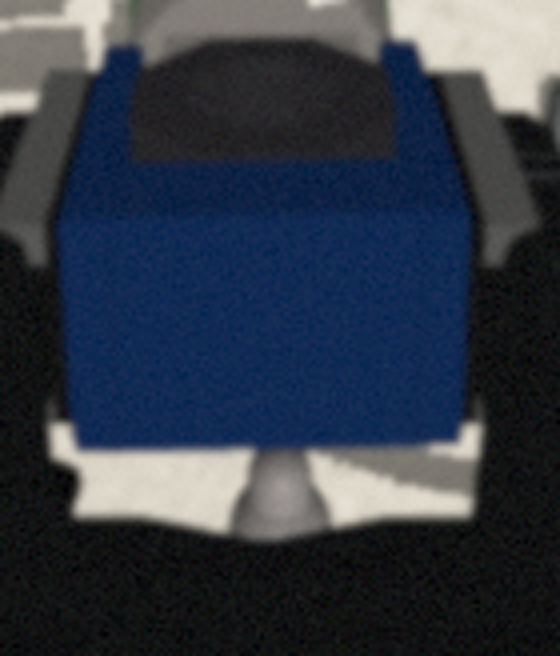

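```bash
cat > path.py <<'E'
from h import *
from scipy.interpolate import UnivariateSpline
from scipy.optimize import least_squares
r=pickle.load(open("rod.pkl","rb")); P=np.vstack([r["w1"],r["w2"]])[:,:2]*1000
be=np.array([578.6,-81.3]); ya=-.149; T=np.array([np.cos(ya),np.sin(ya)])
# add tip extension and tail line as pseudo points
tipx=lambda y:487.7+.0551*y
P=P[P[:,0]<be[0]+5]
ext=[(tipx(y),y) for y in np.arange(60,131,5)]+[tuple(be+T*k) for k in np.arange(8,70,4)]
P=np.vstack([P,ext])
C0=np.array([590,20.]) # centre-ish for ordering
def prog(P):
    # angle about bend centre, with straight ends
    c=be+np.array([-T[1],T[0]])*100
    d=P-c; x=d@T; y=d@[-T[1],T[0]]
    return np.where(y>0,-100*np.pi/2-y,np.where(x>0,x,100*np.arctan2(x,-y)))
u=prog(P); o=np.argsort(u); u=u[o]+np.arange(len(u))*1e-6; Q=P[o]
w=np.ones(len(u)); 
for it in range(4):
    fx=UnivariateSpline(u,Q[:,0],w=w,s=len(u)*.12); fy=UnivariateSpline(u,Q[:,1],w=w,s=len(u)*.12)
    e=np.hypot(fx(u)-Q[:,0],fy(u)-Q[:,1]); w=np.where(e>1.2,.02,1)
uu=np.arange(u[0],u[-1],.25); X=np.c_[fx(uu),fy(uu)]
S=np.r_[0,np.cumsum(np.linalg.norm(np.diff(X,axis=0),axis=1))]
it=np.argmin(abs(X[:,1]-65)); S-=S[it]   # S=0 at tip
at=lambda s:np.array([np.interp(s,S,X[:,0]),np.interp(s,S,X[:,1])])
def pose(s):
    # centre of sleeve at arc s: average over +-13, chord heading
    k=np.linspace(-13,13,27); pts=np.array([at(s+q) for q in k])
    d=np.polyfit(k,pts[:,0],1)[0],np.polyfit(k,pts[:,1],1)[0]
    c=(pts.max(0)*0+pts.mean(0)); return c,np.degrees(np.arctan2(d[1],d[0]))
s_be=S[np.argmin(np.linalg.norm(X-be,axis=1))]
def cur(s):
    p=s["eef_pos"][:2]*1000; f=np.arange(-40,S[-1]-14,.5); return f[np.argmin([np.linalg.norm(pose(q)[0]-p) for q in f])]
if __name__=="__main__":
    import sys
    from plant import get_state
    st=get_state(); print("t",st["time"],st["eef_pos"].round(4),"psi",psi(st).round(2),"F",st["contact_force"].round(2),"Tq",st["wrist_torque"].round(3),"op",round(st["opening"],3))
    s0=cur(st); c,h=pose(s0); n=np.array([-np.sin(np.radians(h)),np.cos(np.radians(h))]); tt=np.array([n[1],-n[0]])
    F=st["contact_force"][:2]; print("s",s0,"s_be",round(s_be,1),"lat err mm",((st["eef_pos"][:2]*1000-c)@n).round(2),"psi err",(((psi(st)-h-180)+180)%360-180).round(2),"F along",(F@tt).round(2),"F lat(left+)",(F@n).round(2))
    if len(sys.argv)>1:
        ds,N=float(sys.argv[1]),int(sys.argv[2]); z=float(sys.argv[3])/1000; lat=float(sys.argv[4]) if len(sys.argv)>4 else 0; da=float(sys.argv[5]) if len(sys.argv)>5 else 0
        for i in range(1,N+1):
            c,h=pose(s0+ds*i); n=np.array([-np.sin(np.radians(h)),np.cos(np.radians(h))]); c=c+lat*n
            a,b=rel(st,[c[0]/1000,c[1]/1000,z],h+180+da); print(i,a.tolist(),b.tolist(),c.round(1),round(h,1))
    else:
        if 0: pass
E
python3 path.py 4 8 109; python3 -c "
from path import *
for s in range(-40,int(s_be)+50,10): c,h=pose(s); print(s,c.round(1),round(h,1))
e=np.hypot(fx(u)-Q[:,0],fy(u)-Q[:,1]);print(e.mean(),e.max(),(e>1.2).sum())"
```

```text
t 9.9 [0.4921 0.0998 0.109 ] psi 86.64 F [-1.08 -0.28 -3.43] Tq [-0.008  0.021  0.037] op 0.436
s -35.0 s_be 195.4 lat err mm -1.54 psi err -0.38 F along 0.33 F lat(left+) -1.07
1 [-0.002, -0.001, 0.001] [-0.0039, 0.0016, -0.0] [493.4  95.8] -93.4
2 [-0.002, -0.001, 0.007] [-0.0079, 0.0015, -0.0] [493.2  91.8] -93.8
3 [-0.002, -0.001, 0.012] [-0.0119, 0.0015, -0.0] [492.9  87.9] -94.1
4 [-0.002, -0.001, 0.017] [-0.0159, 0.0015, -0.0001] [492.6  83.9] -94.3
5 [-0.002, -0.001, 0.02] [-0.0199, 0.0014, -0.0001] [492.3  79.9] -94.5
6 [-0.002, -0.001, 0.022] [-0.0239, 0.0013, -0.0001] [492.   75.9] -94.6
7 [-0.002, -0.001, 0.023] [-0.0279, 0.0012, -0.0001] [491.7  71.9] -94.7
8 [-0.002, -0.001, 0.024] [-0.0319, 0.0011, -0.0001] [491.3  67.9] -94.7
-40 [493.9 104.8] -92.4
-30 [493.4  94.8] -93.5
-20 [492.7  84.9] -94.2
-10 [491.9  74.9] -94.6
0 [491.1  64.9] -94.7
10 [490.3  55. ] -94.4
20 [489.6  45. ] -93.7
30 [489.  35.] -92.8
40 [488.7  25. ] -91.5
50 [488.6  15. ] -89.4
60 [489.   5.] -86.2
70 [490.   -4.9] -81.7
80 [492.  -14.7] -75.6
90 [495.1 -24.1] -67.8
100 [499.6 -32.9] -58.8
110 [505.3 -41. ] -50.5
120 [512.1 -48.3] -43.8
130 [519.6 -54.9] -38.4
140 [527.7 -60.8] -33.7
150 [536.2 -66. ] -29.2
160 [545.1 -70.5] -24.8
170 [554.3 -74.3] -20.5
180 [563.8 -77.5] -16.5
190 [573.4 -80.1] -13.0
200 [583.2 -82.1] -10.2
210 [593.1 -83.7] -8.4
220 [603.  -85.1] -7.4
230 [612.9 -86.4] -7.3
240 [622.8 -87.7] -8.1
0.4639969124559498 2.384015865345397 1
```

```bash
cat > model.py <<'E'
from h import *
from scipy.optimize import least_squares
r=pickle.load(open("rod.pkl","rb")); P0=np.vstack([r["w1"],r["w2"]])[:,:2]*1000
L=np.pi*50
def curve(p,K):
    # backward from bend_end by length l
    bx,by,a=p[:3]; l=np.arange(-70,L+40+60,.5); h=a-np.clip(l,0,L)/100  # heading at l (direction toward post)
    for k in range(K): h=h+p[3+2*k+1]/(1+np.exp(-(l-p[3+2*k])/1.0))
    i0=np.argmin(abs(l)); x=np.cumsum(np.cos(h))*.5; y=np.cumsum(np.sin(h))*.5
    return l,bx-(x-x[i0]),by-(y-y[i0]),h
def res(p,K,P=P0):
    l,x,y,h=curve(p,K); C=np.c_[x,y]
    from scipy.spatial import cKDTree
    d,i=cKDTree(C).query(P); n=np.c_[-np.sin(h[i]),np.cos(h[i])]
    e=np.sum((P-C[i])*n,1)
    j=np.argmin(abs(l-(L+40))); tip=np.hypot(x[j]-490.9,y[j]-65)
    return np.r_[e, tip*1.0, [p[4+2*k]*2 for k in range(K)]]
if __name__=="__main__":
    best=None
    for K,starts in [(1,[(40,),(60,),(80,),(110,),(140,)]),(2,[(40,80),(40,120),(60,100),(80,130),(50,150),(100,140)]),(3,[(40,80,120),(50,90,140),(35,70,150)])]:
        bk=None
        for st in starts:
            p=[578.6,-81.3,-.149]
            for q in st: p+=[q,0.01]
            lo=[560,-95,-.25]+[30,-.15]*K; hi=[595,-70,-.05]+[L,.15]*K
            s=least_squares(res,p,args=(K,),bounds=(lo,hi),loss="soft_l1",f_scale=.6,x_scale=[1,1,.01]+[10,.02]*K,diff_step=1e-3)
            if bk is None or s.cost<bk.cost: bk=s
        print(K,bk.cost.round(2),bk.x.round(3),np.sqrt(np.mean(res(bk.x,K)[:len(P0)]**2)).round(3)); 
        l,x,y,h=curve(bk.x,K); j=np.argmin(abs(l-L-40)); print("  tip",x[j].round(1),y[j].round(1),np.degrees(h[j]).round(2))
        pickle.dump((bk.x,K),open(f"model{K}.pkl","wb"))
E
python3 model.py
```

```text
1 32.36 [ 5.69489e+02 -7.93760e+01 -1.54000e-01  9.16480e+01 -4.80000e-02] 1.04
  tip 497.4 74.5 -101.58
2 8.71 [ 5.8114e+02 -8.1939e+01 -1.3400e-01  3.7015e+01  1.5000e-01  9.5395e+01
 -1.2000e-01] 0.496
  tip 492.4 63.7 -95.99
3 5.08 [ 5.79812e+02 -8.16160e+01 -1.44000e-01  3.67840e+01  1.50000e-01
  9.67830e+01 -1.42000e-01  1.56952e+02  8.80000e-02] 0.398
  tip 490.9 65.2 -92.75
```

```bash
python3 - <<'E'
t=open("path.py").read()
a=t.index("r=pickle"); b=t.index("at=lambda")
new='''from model import curve,L
_p,_K=pickle.load(open("model3.pkl","rb")); l,x,y,h_=curve(_p,_K)
o=np.argsort(-l); X=np.c_[x,y][o]; S=(L+40)-l[o]; be=_p[:2]
'''
t=t[:a]+new+t[b:]; open("path.py","w").write(t)
E
python3 path.py 4 8 109; python3 -c "
from path import *
for s in range(-40,int(s_be)+50,10): c,h=pose(s); print(s,c.round(1),round(h,1))"
```

```text
t 9.9 [0.4921 0.0998 0.109 ] psi 86.64 F [-1.08 -0.28 -3.43] Tq [-0.008  0.021  0.037] op 0.436
s -34.5 s_be 197.1 lat err mm -0.5 psi err -0.61 F along 0.33 F lat(left+) -1.07
1 [-0.002, -0.001, -0.011] [-0.0041, 0.0005, -0.0] [492.4  95.7] -92.7
2 [-0.002, -0.001, -0.011] [-0.0081, 0.0006, -0.0] [492.2  91.7] -92.7
3 [-0.002, -0.001, -0.011] [-0.0121, 0.0006, -0.0] [492.   87.7] -92.7
4 [-0.002, -0.001, -0.011] [-0.0161, 0.0007, -0.0] [491.8  83.7] -92.7
5 [-0.002, -0.001, -0.011] [-0.0201, 0.0007, -0.0001] [491.6  79.7] -92.7
6 [-0.002, -0.001, -0.011] [-0.0241, 0.0008, -0.0001] [491.4  75.7] -92.7
7 [-0.002, -0.001, -0.011] [-0.0281, 0.0008, -0.0001] [491.2  71.7] -92.7
8 [-0.002, -0.001, -0.011] [-0.0321, 0.0008, -0.0001] [491.1  67.7] -92.7
-40 [492.8 105.2] -92.7
-30 [492.4  95.2] -92.7
-20 [491.9  85.2] -92.7
-10 [491.4  75.2] -92.7
0 [490.9  65.2] -92.7
10 [490.5  55.2] -92.7
20 [490.   45.3] -92.7
30 [489.5  35.3] -93.0
40 [488.9  25.3] -93.8
50 [488.4  15.3] -91.9
60 [488.6   5.3] -86.5
70 [489.7  -4.6] -80.8
80 [491.8 -14.3] -75.0
90 [494.9 -23.8] -69.0
100 [499.2 -32.7] -59.7
110 [504.8 -40.8] -50.3
120 [511.6 -48.1] -44.0
130 [519.1 -54.7] -38.2
140 [527.2 -60.4] -32.5
150 [535.9 -65.4] -27.1
160 [544.8 -69.8] -25.1
170 [554.  -73.9] -23.3
180 [563.3 -77.4] -18.2
190 [572.9 -80.1] -12.6
200 [582.7 -82. ] -9.0
210 [592.6 -83.5] -8.2
220 [602.5 -84.9] -8.2
230 [612.4 -86.3] -8.2
240 [622.3 -87.8] -8.2
```

Request:
arm_command --steps '[[[0,0,-0.008],[-0.004,0.0009,0],-1],[[0,0,-0.008],[-0.008,0.0009,0],-1],[[0,0,-0.008],[-0.012,0.0009,0],-1],[[0,0,-0.008],[-0.016,0.001,0],-1],[[0,0,-0.008],[-0.019,0.001,0],-1],[[0,0,-0.008],[-0.022,0.001,0],-1],[[0,0,-0.008],[-0.025,0.001,0],-1],[[0,0,-0.008],[-0.028,0.001,0],-1]]'

```text
time: 10.9
eef_pos: [0.4915, 0.0717, 0.109]
tcp_rot: [0.725, 0.689, -0.0, -0.001]
contact_force: [0.7, 0.1, -3.1]
opening: 0.44
```

```bash
python3 path.py 3 8 109 .3; python3 look.py w8
```

```text
t 10.9 [0.4915 0.0717 0.109 ] psi 87.11 F [ 0.73  0.08 -3.05] Tq [ 0.007 -0.03  -0.014] op 0.44
s -6.5 s_be 197.1 lat err mm 0.23 psi err -0.15 F along -0.12 F lat(left+) 0.72
1 [-0.001, -0.001, -0.003] [-0.0029, 0.0001, -0.0] [491.4  68.7] -92.7
2 [-0.001, -0.001, -0.003] [-0.0059, 0.0001, -0.0] [491.3  65.7] -92.7
3 [-0.001, -0.001, -0.003] [-0.0089, 0.0001, -0.0] [491.1  62.7] -92.7
4 [-0.001, -0.001, -0.003] [-0.0119, 0.0001, -0.0] [491.   59.7] -92.7
5 [-0.001, -0.001, -0.003] [-0.0149, 0.0001, -0.0] [490.8  56.7] -92.7
6 [-0.001, -0.001, -0.003] [-0.0179, 0.0001, -0.0] [490.7  53.7] -92.7
7 [-0.001, -0.001, -0.003] [-0.0209, 0.0001, -0.0] [490.5  50.7] -92.7
8 [-0.001, -0.001, -0.003] [-0.0239, 0.0001, -0.0] [490.4  47.7] -92.7
10.9 [0.4915 0.0717 0.109 ] 87.11 [ 0.73  0.08 -3.05] 0.049086036690241024
```

View pics/w8.png

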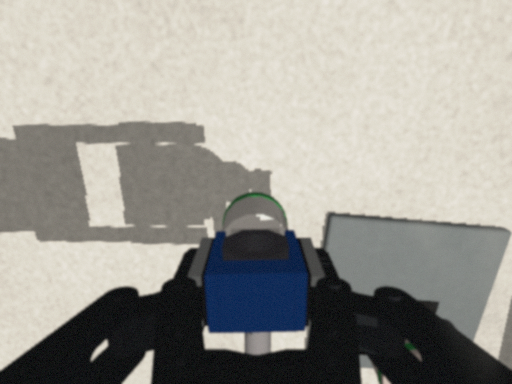

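Request:
arm_command --steps '[[[0,0,0],[-0.003,0.0001,0],-1],[[0,0,0],[-0.006,0.0001,0],-1],[[0,0,0],[-0.009,0.0001,0],-1],[[0,0,0],[-0.012,0.0001,0],-1],[[0,0,0],[-0.015,0.0001,0],-1],[[0,0,0],[-0.018,0.0001,0],-1]]'

```text
time: 11.7
eef_pos: [0.4907, 0.0532, 0.109]
tcp_rot: [0.725, 0.689, -0.0, -0.001]
contact_force: [0.3, -1.0, -3.3]
opening: 0.444
```

```bash
python3 path.py 3 10 109 .3
```

```text
t 11.7 [0.4907 0.0532 0.109 ] psi 87.1 F [ 0.27 -1.02 -3.33] Tq [0.018 0.009 0.065] op 0.444
s 12.0 s_be 197.1 lat err mm 0.32 psi err -0.15 F along 1.0 F lat(left+) 0.31
1 [-0.001, -0.0, -0.003] [-0.0029, -0.0, -0.0] [490.5  50.2] -92.7
2 [-0.001, -0.0, -0.003] [-0.0059, 0.0, -0.0] [490.4  47.2] -92.7
3 [-0.001, -0.0, -0.003] [-0.0089, 0.0, -0.0] [490.2  44.2] -92.7
4 [-0.001, -0.0, -0.003] [-0.0119, 0.0, -0.0] [490.1  41.2] -92.7
5 [-0.001, -0.0, -0.002] [-0.0149, 0.0, -0.0] [489.9  38.3] -92.8
6 [-0.001, -0.0, 0.001] [-0.0179, 0.0, -0.0] [489.8  35.3] -93.0
7 [-0.001, -0.0, 0.007] [-0.0209, -0.0, -0.0] [489.6  32.3] -93.3
8 [-0.001, -0.0, 0.012] [-0.0239, -0.0, -0.0] [489.4  29.3] -93.6
9 [-0.001, -0.0, 0.015] [-0.0269, -0.0001, -0.0] [489.2  26.3] -93.8
10 [-0.001, -0.0, 0.014] [-0.0299, -0.0001, -0.0] [489.1  23.3] -93.7
```

No contact so far; onward.

Request:
arm_command --steps '[[[0,0,-0.003],[-0.003,0,0],-1],[[0,0,-0.003],[-0.006,0,0],-1],[[0,0,-0.003],[-0.009,0,0],-1],[[0,0,-0.003],[-0.012,0,0],-1],[[0,0,-0.002],[-0.015,0,0],-1],[[0,0,0],[-0.018,0,0],-1],[[0,0,0.004],[-0.021,0,0],-1]]'

```text
time: 12.58
eef_pos: [0.4896, 0.032, 0.1089]
tcp_rot: [0.726, 0.687, -0.0, -0.001]
contact_force: [0.2, 0.8, -3.5]
opening: 0.444
```

```bash
python3 path.py 3 10 109 .3
```

```text
t 12.575 [0.4896 0.032  0.1089] psi 86.85 F [ 0.19  0.84 -3.47] Tq [ 0.064  0.04  -0.011] op 0.444
s 33.5 s_be 197.1 lat err mm 0.28 psi err 0.19 F along -0.85 F lat(left+) 0.14
1 [-0.002, -0.0, 0.009] [-0.0032, 0.0, -0.0001] [489.4  28.8] -93.6
2 [-0.002, -0.0, 0.011] [-0.0062, -0.0, -0.0001] [489.2  25.8] -93.8
3 [-0.002, -0.0, 0.009] [-0.0092, -0.0, -0.0001] [489.   22.8] -93.7
4 [-0.002, -0.0, 0.002] [-0.0122, -0.0, -0.0001] [488.9  19.8] -93.2
5 [-0.002, -0.0, -0.013] [-0.0152, 0.0, -0.0001] [488.8  16.8] -92.4
6 [-0.002, -0.0, -0.034] [-0.0182, 0.0001, -0.0001] [488.7  13.8] -91.2
7 [-0.001, -0.0, -0.062] [-0.0212, 0.0003, -0.0001] [488.7  10.8] -89.6
8 [-0.001, -0.0, -0.091] [-0.0242, 0.0005, -0.0001] [488.8   7.8] -87.9
9 [-0.001, -0.0, -0.121] [-0.0271, 0.0008, -0.0001] [488.9   4.9] -86.2
10 [-0.001, -0.0, -0.151] [-0.0301, 0.0012, -0.0001] [489.2   1.9] -84.5
```

Request:
arm_command --steps '[[[0,0,0.007],[-0.003,0,0],-1],[[0,0,0.009],[-0.006,0,0],-1],[[0,0,0.008],[-0.009,0,0],-1],[[0,0,0.002],[-0.012,0,0],-1],[[0,0,-0.013],[-0.015,0,0],-1],[[0,0,-0.034],[-0.018,0.0001,0],-1]]'

```text
time: 13.32
eef_pos: [0.4887, 0.0139, 0.109]
tcp_rot: [0.714, 0.7, -0.0, -0.001]
contact_force: [-0.2, 0.1, -2.3]
opening: 0.438
```

```bash
python3 path.py 3 8 109 .3
```

```text
t 13.325 [0.4887 0.0139 0.109 ] psi 88.89 F [-0.23  0.14 -2.32] Tq [ 0.022  0.023 -0.026] op 0.438
s 51.5 s_be 197.1 lat err mm 0.27 psi err 0.07 F along -0.14 F lat(left+) -0.23
1 [-0.001, -0.0, -0.026] [-0.003, 0.0001, -0.0] [488.7  10.8] -89.6
2 [-0.001, -0.0, -0.056] [-0.006, 0.0002, -0.0] [488.8   7.8] -87.9
3 [-0.001, -0.0, -0.086] [-0.009, 0.0004, -0.0] [488.9   4.9] -86.2
4 [-0.001, -0.0, -0.116] [-0.012, 0.0007, -0.0] [489.2   1.9] -84.5
5 [-0.001, -0.0, -0.146] [-0.0149, 0.0011, -0.0] [489.5  -1.1] -82.8
6 [-0.001, -0.0, -0.176] [-0.0179, 0.0016, -0.0] [489.9  -4. ] -81.0
7 [-0.001, -0.0, -0.206] [-0.0208, 0.0021, -0.0] [490.4  -7. ] -79.3
8 [-0.001, -0.0, -0.236] [-0.0237, 0.0028, -0.0001] [491.   -9.9] -77.6
```

Request:
arm_command --steps '[[[0,0,-0.026],[-0.003,0.0001,0],-1],[[0,0,-0.056],[-0.006,0.0002,0],-1],[[0,0,-0.086],[-0.009,0.0004,0],-1],[[0,0,-0.116],[-0.012,0.0007,0],-1],[[0,0,-0.146],[-0.015,0.0011,0],-1],[[0,0,-0.176],[-0.018,0.0016,0],-1]]'

```text
time: 14.08
eef_pos: [0.49, -0.0044, 0.109]
tcp_rot: [0.649, 0.761, -0.0, -0.001]
contact_force: [-0.2, 0.2, -2.8]
opening: 0.44
```

```bash
python3 path.py 3 8 109 .3
```

```text
t 14.075 [ 0.49   -0.0044  0.109 ] psi 99.08 F [-0.19  0.21 -2.83] Tq [-0.024  0.018 -0.008] op 0.44
s 70.0 s_be 197.1 lat err mm 0.3 psi err -0.16 F along -0.24 F lat(left+) -0.15
1 [-0.001, -0.001, -0.033] [-0.0031, 0.0001, -0.0] [490.5  -7.5] -79.0
2 [-0.001, -0.001, -0.063] [-0.0061, 0.0002, -0.0] [491.1 -10.4] -77.3
3 [-0.001, -0.001, -0.093] [-0.0091, 0.0004, -0.0001] [491.8 -13.3] -75.6
4 [-0.001, -0.001, -0.123] [-0.012, 0.0007, -0.0001] [492.6 -16.1] -73.9
5 [-0.001, -0.001, -0.153] [-0.015, 0.0012, -0.0001] [493.5 -19. ] -72.2
6 [-0.001, -0.001, -0.185] [-0.0179, 0.0017, -0.0001] [494.4 -21.8] -70.3
7 [-0.001, -0.001, -0.222] [-0.0208, 0.0023, -0.0001] [495.5 -24.6] -68.2
8 [-0.001, -0.001, -0.267] [-0.0237, 0.003, -0.0001] [496.7 -27.3] -65.6
```

Request:
arm_command --steps '[[[0,0,-0.033],[-0.003,0.0001,0],-1],[[0,0,-0.063],[-0.006,0.0002,0],-1],[[0,0,-0.093],[-0.009,0.0004,0],-1],[[0,0,-0.123],[-0.012,0.0007,0],-1],[[0,0,-0.153],[-0.015,0.0012,0],-1],[[0,0,-0.185],[-0.018,0.0017,0],-1]]'

```text
time: 14.82
eef_pos: [0.4945, -0.0221, 0.109]
tcp_rot: [0.575, 0.818, -0.0, -0.001]
contact_force: [-0.3, -0.1, -1.9]
opening: 0.437
```

```bash
python3 path.py 3 8 109 .3
```

```text
t 14.825 [ 0.4945 -0.0221  0.109 ] psi 109.8 F [-0.3  -0.14 -1.92] Tq [-0.011  0.019 -0.022] op 0.437
s 88.5 s_be 197.1 lat err mm 0.31 psi err -0.19 F along 0.03 F lat(left+) -0.33
1 [-0.001, -0.001, -0.042] [-0.0032, 0.0001, -0.0] [495.7 -25. ] -67.8
2 [-0.001, -0.001, -0.088] [-0.0061, 0.0003, -0.0] [496.9 -27.7] -65.2
3 [-0.001, -0.001, -0.138] [-0.0091, 0.0007, -0.0001] [498.2 -30.4] -62.3
4 [-0.001, -0.001, -0.191] [-0.012, 0.0012, -0.0001] [499.7 -33. ] -59.2
5 [-0.001, -0.001, -0.245] [-0.0149, 0.0018, -0.0001] [501.3 -35.5] -56.2
6 [-0.001, -0.001, -0.295] [-0.0177, 0.0026, -0.0001] [503.  -37.9] -53.3
7 [-0.001, -0.001, -0.341] [-0.0205, 0.0034, -0.0001] [504.8 -40.2] -50.7
8 [-0.001, -0.001, -0.38] [-0.0233, 0.0045, -0.0001] [506.7 -42.5] -48.4
```

Request:
arm_command --steps '[[[0,0,-0.042],[-0.003,0.0001,0],-1],[[0,0,-0.088],[-0.006,0.0003,0],-1],[[0,0,-0.138],[-0.009,0.0007,0],-1],[[0,0,-0.191],[-0.012,0.0012,0],-1]]'

```text
time: 15.32
eef_pos: [0.4998, -0.0331, 0.1089]
tcp_rot: [0.493, 0.87, -0.0, -0.001]
contact_force: [-0.1, -0.7, -2.6]
opening: 0.443
```

```bash
python3 path.py 3 8 109 .3
```

```text
t 15.325 [ 0.4998 -0.0331  0.1089] psi 120.91 F [-0.08 -0.66 -2.63] Tq [ 0.059 -0.002  0.034] op 0.443
s 100.5 s_be 197.1 lat err mm 0.3 psi err 0.14 F along 0.52 F lat(left+) -0.4
1 [-0.001, -0.001, -0.051] [-0.0027, 0.0001, -0.0001] [501.3 -35.5] -56.2
2 [-0.001, -0.001, -0.101] [-0.0057, 0.0003, -0.0001] [503.  -37.9] -53.3
3 [-0.001, -0.001, -0.147] [-0.0086, 0.0006, -0.0001] [504.8 -40.2] -50.7
4 [-0.001, -0.001, -0.186] [-0.0116, 0.0011, -0.0001] [506.7 -42.5] -48.4
5 [-0.001, -0.001, -0.219] [-0.0145, 0.0017, -0.0001] [508.7 -44.7] -46.6
6 [-0.001, -0.001, -0.249] [-0.0174, 0.0023, -0.0001] [510.8 -46.9] -44.8
7 [-0.001, -0.001, -0.279] [-0.0203, 0.0031, -0.0001] [512.9 -48.9] -43.1
8 [-0.001, -0.001, -0.309] [-0.0231, 0.004, -0.0001] [515.1 -50.9] -41.4
```

Request:
arm_command --steps '[[[0,0,-0.051],[-0.0027,0.0001,0],-1],[[0,0,-0.101],[-0.0057,0.0003,0],-1],[[0,0,-0.147],[-0.0086,0.0006,0],-1],[[0,0,-0.186],[-0.0116,0.0011,0],-1],[[0,0,-0.219],[-0.0145,0.0017,0],-1]]'

```text
time: 15.95
eef_pos: [0.5089, -0.0449, 0.1089]
tcp_rot: [0.394, 0.919, -0.0, -0.001]
contact_force: [0.4, 0.9, -2.5]
opening: 0.441
```

```bash
python3 path.py 3 9 109 .2
```

```text
t 15.95 [ 0.5089 -0.0449  0.1089] psi 133.57 F [ 0.42  0.89 -2.52] Tq [-0.002  0.002  0.024] op 0.441
s 116.0 s_be 197.1 lat err mm 0.3 psi err -0.17 F along -0.35 F lat(left+) 0.92
1 [-0.001, -0.001, -0.033] [-0.0032, -0.0, -0.0001] [511.  -47.3] -44.5
2 [-0.001, -0.001, -0.063] [-0.0062, 0.0001, -0.0001] [513.2 -49.3] -42.8
3 [-0.001, -0.001, -0.093] [-0.0092, 0.0003, -0.0001] [515.4 -51.3] -41.1
4 [-0.001, -0.001, -0.123] [-0.0121, 0.0006, -0.0001] [517.7 -53.3] -39.4
5 [-0.001, -0.001, -0.153] [-0.0151, 0.0011, -0.0001] [520.  -55.1] -37.7
6 [-0.001, -0.001, -0.183] [-0.018, 0.0016, -0.0002] [522.4 -56.9] -35.9
7 [-0.001, -0.001, -0.213] [-0.021, 0.0021, -0.0002] [524.9 -58.6] -34.2
8 [-0.001, -0.001, -0.243] [-0.0239, 0.0028, -0.0002] [527.4 -60.3] -32.5
9 [-0.001, -0.001, -0.273] [-0.0268, 0.0036, -0.0002] [529.9 -61.8] -30.8
```

Request:
arm_command --steps '[[[0,0,-0.033],[-0.003,0,0],-1],[[0,0,-0.063],[-0.006,0.0001,0],-1],[[0,0,-0.093],[-0.009,0.0003,0],-1],[[0,0,-0.123],[-0.012,0.0006,0],-1],[[0,0,-0.153],[-0.015,0.0011,0],-1],[[0,0,-0.183],[-0.018,0.0016,0],-1]]'

```text
time: 16.7
eef_pos: [0.5226, -0.0569, 0.1088]
tcp_rot: [0.308, 0.952, -0.0, -0.001]
contact_force: [0.9, -0.7, -2.4]
opening: 0.439
```

```bash
python3 path.py 3 9 109 .2
```

```text
t 16.7 [ 0.5226 -0.0569  0.1088] psi 144.17 F [ 0.88 -0.66 -2.39] Tq [-0.011  0.033  0.012] op 0.439
s 134.0 s_be 197.1 lat err mm 0.27 psi err 0.11 F along 1.1 F lat(left+) -0.02
1 [-0.001, -0.001, -0.028] [-0.0029, -0.0, -0.0002] [524.9 -58.6] -34.2
2 [-0.001, -0.001, -0.058] [-0.0058, 0.0001, -0.0002] [527.4 -60.3] -32.5
3 [-0.001, -0.002, -0.088] [-0.0088, 0.0003, -0.0002] [529.9 -61.8] -30.8
4 [-0.001, -0.002, -0.118] [-0.0118, 0.0006, -0.0002] [532.5 -63.3] -29.1
5 [-0.0, -0.002, -0.144] [-0.0148, 0.001, -0.0002] [535.1 -64.8] -27.6
6 [-0.0, -0.002, -0.164] [-0.0177, 0.0014, -0.0002] [537.8 -66.1] -26.5
7 [-0.0, -0.002, -0.176] [-0.0207, 0.0019, -0.0002] [540.4 -67.5] -25.7
8 [-0.0, -0.002, -0.184] [-0.0236, 0.0024, -0.0002] [543.1 -68.8] -25.3
9 [-0.0, -0.002, -0.19] [-0.0266, 0.003, -0.0002] [545.8 -70.1] -25.0
```

Request:
arm_command --steps '[[[0,0,-0.028],[-0.003,0,0],-1],[[0,0,-0.058],[-0.006,0.0001,-0.0001],-1],[[0,0,-0.088],[-0.009,0.0003,-0.0002],-1],[[0,0,-0.118],[-0.012,0.0006,-0.0002],-1],[[0,-0.001,-0.144],[-0.015,0.001,-0.0002],-1]]'

```text
time: 17.32
eef_pos: [0.5355, -0.065, 0.109]
tcp_rot: [0.237, 0.971, -0.0, -0.0]
contact_force: [-0.3, -0.2, -2.6]
opening: 0.436
```

```bash
python3 path.py 3 9 109 .2
```

```text
t 17.325 [ 0.5355 -0.065   0.109 ] psi 152.52 F [-0.33 -0.22 -2.56] Tq [ 0.011 -0.027 -0.047] op 0.436
s 149.5 s_be 197.1 lat err mm 0.13 psi err -0.13 F along -0.19 F lat(left+) -0.35
1 [-0.0, -0.0, -0.02] [-0.003, 0.0001, 0.0] [538.2 -66.4] -26.3
2 [-0.0, -0.0, -0.032] [-0.006, 0.0001, 0.0] [540.9 -67.7] -25.7
3 [-0.0, -0.0, -0.039] [-0.009, 0.0002, 0.0] [543.6 -69. ] -25.2
4 [-0.0, -0.0, -0.045] [-0.012, 0.0003, 0.0] [546.3 -70.3] -24.9
5 [-0.0, -0.0, -0.051] [-0.015, 0.0005, 0.0] [549.  -71.5] -24.5
6 [-0.0, -0.0, -0.061] [-0.018, 0.0007, 0.0] [551.8 -72.7] -24.0
7 [-0.0, -0.0, -0.076] [-0.021, 0.0009, -0.0] [554.5 -73.9] -23.1
8 [-0.0, -0.0, -0.099] [-0.0239, 0.0012, -0.0] [557.3 -75. ] -21.8
9 [-0.0, -0.0, -0.128] [-0.0269, 0.0015, -0.0] [560.1 -76.1] -20.2
```

Request:
arm_command --steps '[[[0,0,-0.02],[-0.003,0.0001,0],-1],[[0,0,-0.033],[-0.006,0.0001,0],-1],[[0,0,-0.04],[-0.009,0.0002,0],-1],[[0,0,-0.046],[-0.012,0.0003,0],-1]]'

```text
time: 17.82
eef_pos: [0.5464, -0.0704, 0.109]
tcp_rot: [0.215, 0.977, -0.0, -0.0]
contact_force: [0.1, 0.0, -3.2]
opening: 0.439
```

```bash
python3 path.py 3 9 109 .2
```

```text
t 17.825 [ 0.5464 -0.0704  0.109 ] psi 155.18 F [ 0.13  0.04 -3.18] Tq [ 0.015 -0.008  0.007] op 0.439
s 161.5 s_be 197.1 lat err mm 0.2 psi err 0.1 F along 0.1 F lat(left+) 0.09
1 [-0.0, -0.001, -0.005] [-0.0028, 0.0, -0.0] [549.  -71.5] -24.5
2 [-0.0, -0.001, -0.014] [-0.0058, 0.0001, -0.0] [551.8 -72.7] -24.0
3 [-0.0, -0.001, -0.03] [-0.0088, 0.0002, -0.0] [554.5 -73.9] -23.1
4 [-0.0, -0.001, -0.053] [-0.0118, 0.0003, -0.0] [557.3 -75. ] -21.8
5 [-0.0, -0.001, -0.081] [-0.0148, 0.0005, -0.0] [560.1 -76.1] -20.2
6 [-0.0, -0.001, -0.111] [-0.0177, 0.0008, -0.0] [562.9 -77.1] -18.4
7 [-0.0, -0.001, -0.141] [-0.0207, 0.0012, -0.0] [565.7 -78. ] -16.7
8 [-0.0, -0.001, -0.171] [-0.0236, 0.0017, -0.0] [568.6 -78.8] -15.0
9 [-0.0, -0.001, -0.2] [-0.0266, 0.0022, -0.0] [571.5 -79.5] -13.4
```

Request:
arm_command --steps '[[[0,0,-0.006],[-0.003,0,0],-1],[[0,0,-0.015],[-0.006,0.0001,0],-1],[[0,0,-0.031],[-0.009,0.0002,0],-1],[[0,0,-0.054],[-0.012,0.0003,0],-1],[[0,0,-0.082],[-0.015,0.0005,0],-1]]'

```text
time: 18.45
eef_pos: [0.5605, -0.0763, 0.109]
tcp_rot: [0.174, 0.985, -0.0, -0.0]
contact_force: [-0.1, -0.5, -2.6]
opening: 0.442
```

```bash
python3 path.py 3 9 109 .2
```

```text
t 18.45 [ 0.5605 -0.0763  0.109 ] psi 159.98 F [-0.1  -0.54 -2.64] Tq [ 0.007  0.007 -0.004] op 0.442
s 177.0 s_be 197.1 lat err mm 0.15 psi err -0.15 F along 0.09 F lat(left+) -0.54
1 [-0.0, -0.001, -0.032] [-0.003, 0.0001, -0.0] [563.4 -77.2] -18.2
2 [-0.0, -0.001, -0.062] [-0.006, 0.0002, -0.0] [566.2 -78.1] -16.4
3 [-0.0, -0.001, -0.092] [-0.009, 0.0005, -0.0] [569.1 -78.9] -14.7
4 [-0.0, -0.001, -0.121] [-0.012, 0.0008, -0.0] [572.  -79.6] -13.1
5 [-0.0, -0.001, -0.146] [-0.0149, 0.0012, -0.0] [574.9 -80.3] -11.6
6 [-0.0, -0.001, -0.167] [-0.0179, 0.0016, -0.0] [577.8 -80.9] -10.4
7 [-0.0, -0.001, -0.184] [-0.0208, 0.0021, -0.0] [580.8 -81.4] -9.5
8 [-0.0, -0.001, -0.195] [-0.0238, 0.0027, -0.0] [583.7 -81.9] -8.8
9 [-0.0, -0.001, -0.202] [-0.0267, 0.0032, -0.0] [586.7 -82.4] -8.4
```

Request:
arm_command --steps '[[[0,0,-0.032],[-0.003,0.0001,0],-1],[[0,0,-0.062],[-0.006,0.0002,0],-1],[[0,0,-0.092],[-0.009,0.0005,0],-1],[[0,0,-0.121],[-0.012,0.0008,0],-1],[[0,0,-0.146],[-0.015,0.0012,0],-1],[[0,0,-0.167],[-0.018,0.0016,0],-1]]'

```text
time: 19.2
eef_pos: [0.5781, -0.081, 0.1089]
tcp_rot: [0.09, 0.996, -0.0, -0.0]
contact_force: [-0.2, 0.8, -3.0]
opening: 0.443
```

```bash
python3 path.py 3 9 109 .1
```

```text
t 19.2 [ 0.5781 -0.081   0.1089] psi 169.64 F [-0.16  0.82 -2.97] Tq [ 0.004 -0.005  0.018] op 0.443
s 195.5 s_be 197.1 lat err mm 0.17 psi err -0.11 F along -0.3 F lat(left+) 0.78
1 [-0.0, -0.001, -0.018] [-0.0032, -0.0001, -0.0001] [581.3 -81.6] -9.4
2 [-0.0, -0.001, -0.028] [-0.0062, -0.0, -0.0001] [584.2 -82.1] -8.8
3 [-0.0, -0.001, -0.034] [-0.0092, 0.0001, -0.0001] [587.2 -82.6] -8.4
4 [-0.0, -0.001, -0.037] [-0.0122, 0.0002, -0.0001] [590.1 -83. ] -8.3
5 [-0.0, -0.001, -0.037] [-0.0152, 0.0003, -0.0001] [593.1 -83.4] -8.2
6 [-0.0, -0.001, -0.037] [-0.0182, 0.0004, -0.0001] [596.1 -83.9] -8.2
7 [-0.0, -0.001, -0.037] [-0.0212, 0.0005, -0.0001] [599.  -84.3] -8.2
8 [-0.0, -0.001, -0.037] [-0.0242, 0.0006, -0.0001] [602.  -84.7] -8.2
9 [-0.0, -0.001, -0.037] [-0.0272, 0.0007, -0.0001] [605.  -85.2] -8.2
```

Request:
arm_command --steps '[[[0,0,-0.018],[-0.003,0,0],-1],[[0,0,-0.028],[-0.006,0,0],-1],[[0,0,-0.034],[-0.009,0.0001,0],-1],[[0,0,-0.037],[-0.012,0.0002,0],-1],[[0,0,-0.037],[-0.015,0.0003,0],-1],[[0,0,-0.037],[-0.018,0.0004,0],-1],[[0,0,-0.037],[-0.021,0.0005,0],-1]]'

```text
time: 20.08
eef_pos: [0.5991, -0.0843, 0.1089]
tcp_rot: [0.072, 0.997, -0.0, -0.0]
contact_force: [-1.8, -0.2, -1.9]
opening: 0.442
```

```bash
python3 path.py 2 9 109 .1; python3 look.py w9
```

```text
t 20.075 [ 0.5991 -0.0843  0.1089] psi 171.76 F [-1.82 -0.16 -1.92] Tq [0.021 0.01  0.016] op 0.442
s 216.5 s_be 197.1 lat err mm 0.11 psi err -0.02 F along -1.78 F lat(left+) -0.42
1 [-0.0, -0.001, -0.0] [-0.002, -0.0, -0.0001] [601.  -84.6] -8.2
2 [-0.0, -0.001, -0.0] [-0.004, -0.0, -0.0001] [603.  -84.9] -8.2
3 [-0.0, -0.001, -0.0] [-0.006, -0.0, -0.0001] [605.  -85.2] -8.2
4 [-0.0, -0.001, -0.0] [-0.008, -0.0, -0.0001] [607.  -85.4] -8.2
5 [-0.0, -0.001, -0.0] [-0.01, -0.0, -0.0001] [608.9 -85.7] -8.2
6 [-0.0, -0.001, -0.0] [-0.012, -0.0, -0.0001] [610.9 -86. ] -8.2
7 [-0.0, -0.001, -0.0] [-0.014, -0.0, -0.0001] [612.9 -86.3] -8.2
8 [-0.0, -0.001, -0.0] [-0.016, -0.0, -0.0001] [614.9 -86.6] -8.2
9 [-0.0, -0.001, -0.0] [-0.018, -0.0, -0.0001] [616.9 -86.9] -8.2
20.075 [ 0.5991 -0.0843  0.1089] 171.76 [-1.82 -0.16 -1.92] 0.059337576608905894
```

View pics/w9.png

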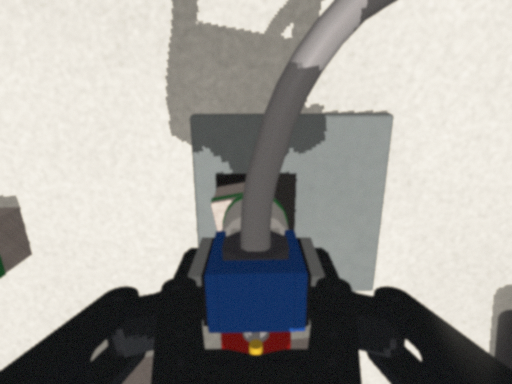

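Request:
arm_command --steps '[[[0,0,0],[-0.002,0,0],-1],[[0,0,0],[-0.004,0,0],-1],[[0,0,0],[-0.006,0,0],-1],[[0,0,0],[-0.008,0,0],-1],[[0,0,0],[-0.01,0,0],-1]]'

```text
time: 20.75
eef_pos: [0.6095, -0.0859, 0.109]
tcp_rot: [0.072, 0.997, -0.0, -0.0]
contact_force: [-0.2, -0.2, -2.6]
opening: 0.439
```

```bash
python3 path.py 1 2 109 .1; python3 look.py w10; python3 -c "
from h import *
s,c=pickle.load(open('w10.pkl','rb'))
a=cv2.resize(c['frame'][300:370,190:320],None,fx=6,fy=6,interpolation=cv2.INTER_CUBIC); cv2.imwrite('pics/w10z.png',a[:,:,::-1])"
```

```text
t 20.75 [ 0.6095 -0.0859  0.109 ] psi 171.76 F [-0.17 -0.2  -2.65] Tq [-0.016 -0.016  0.016] op 0.439
s 227.0 s_be 197.1 lat err mm 0.05 psi err -0.02 F along -0.14 F lat(left+) -0.22
1 [-0.0, -0.0, -0.0] [-0.001, 0.0, 0.0] [610.4 -85.9] -8.2
2 [-0.0, -0.0, -0.0] [-0.002, 0.0, 0.0] [611.4 -86.1] -8.2
20.75 [ 0.6095 -0.0859  0.109 ] 171.76 [-0.17 -0.2  -2.65] 0.0410373371866984
```

View pics/w10z.png

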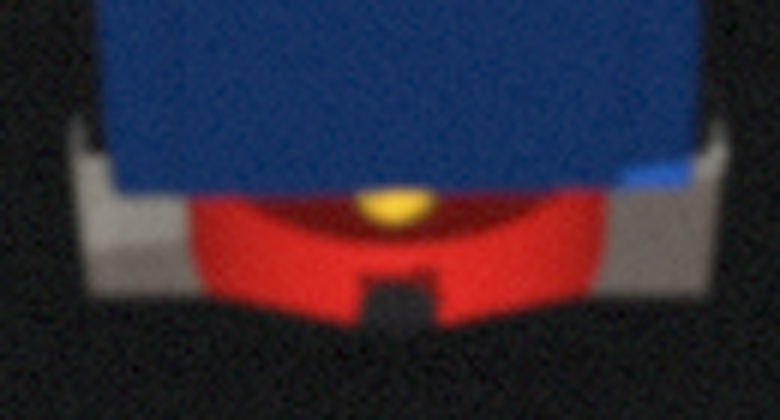

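Request:
arm_command --steps '[[[0,0,0],[-0.0015,0,0],-1],[[0,0,0],[-0.003,0,0],-1],[[0,0,0],[-0.0045,0,0],-1],[[0,0,0],[-0.006,0,0],-1]]'

```text
time: 21.3
eef_pos: [0.6157, -0.0868, 0.109]
tcp_rot: [0.072, 0.997, -0.0, 0.0]
contact_force: [-1.3, 0.2, -2.8]
opening: 0.441
```

```bash
python3 path.py 1 2 109 .1; python3 look.py w11; python3 -c "
from h import *
s,c=pickle.load(open('w11.pkl','rb'))
a=cv2.resize(c['frame'][300:370,190:320],None,fx=6,fy=6,interpolation=cv2.INTER_CUBIC); cv2.imwrite('pics/w11z.png',a[:,:,::-1])"
```

```text
t 21.3 [ 0.6157 -0.0868  0.109 ] psi 171.75 F [-1.31  0.18 -2.79] Tq [ 0.015  0.021 -0.036] op 0.441
s 233.5 s_be 197.1 lat err mm 0.04 psi err -0.02 F along -1.32 F lat(left+) -0.0
1 [-0.0, 0.0, -0.0] [-0.0012, 0.0001, 0.0] [616.9 -86.9] -8.2
2 [-0.0, 0.0, -0.0] [-0.0022, 0.0001, 0.0] [617.9 -87. ] -8.2
21.3 [ 0.6157 -0.0868  0.109 ] 171.75 [-1.31  0.18 -2.79] 0.030644633119602516
```

View pics/w11z.png

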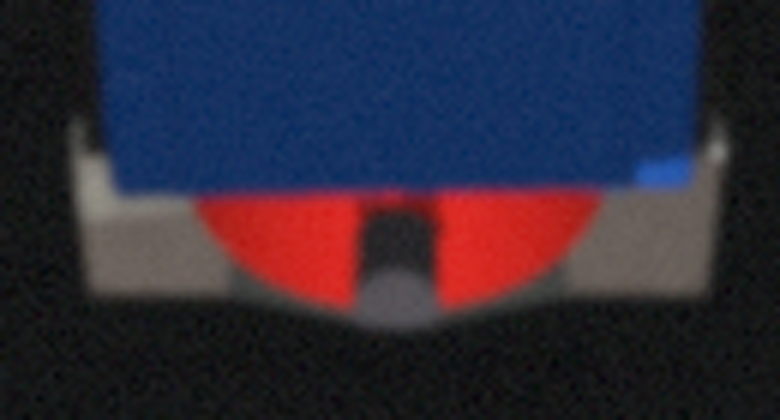

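Request:
arm_command --steps '[[[0,0,0],[-0.0005,0,0],-1],[[0,0,0],[-0.001,0,0],-1],[[0,0,0],[-0.0015,0,0],-1]]'

```text
time: 21.72
eef_pos: [0.6174, -0.087, 0.109]
tcp_rot: [0.072, 0.997, -0.0, 0.0]
contact_force: [0.3, 0.6, -2.4]
opening: 0.44
```

Request:
arm_command --steps '[[[0,0,0],[-0.0005,0,0],-1],[[0,0,0],[-0.001,0,0],-1]]'

```text
time: 21.98
eef_pos: [0.6184, -0.0872, 0.1091]
tcp_rot: [0.072, 0.997, -0.0, 0.0]
contact_force: [0.4, -1.0, -2.8]
opening: 0.44
```

Request:
arm_command --steps '[[[0,0,0],[-0.0005,0,0],-1],[[0,0,0],[-0.001,0,0],-1]]'

```text
time: 22.22
eef_pos: [0.6194, -0.0873, 0.1091]
tcp_rot: [0.072, 0.997, -0.0, 0.0]
contact_force: [-0.1, 0.1, -2.1]
opening: 0.437
```

Request:
arm_command --steps '[[[0,0,0],[-0.0005,0,0],-1],[[0,0,0],[-0.001,0,0],-1]]'

```text
time: 22.48
eef_pos: [0.6204, -0.0875, 0.1091]
tcp_rot: [0.072, 0.997, -0.0, 0.0]
contact_force: [1.2, 0.3, -2.2]
opening: 0.438
```

Request:
arm_command --steps '[[[0,0,0],[-0.0005,0,0],-1],[[0,0,0],[-0.001,0,0],-1]]'

```text
time: 22.72
eef_pos: [0.621, -0.0875, 0.109]
tcp_rot: [0.072, 0.997, -0.0, -0.0]
contact_force: [-2.4, 0.4, -0.7]
opening: 0.437
```

Request:
arm_command --steps '[[[0,0,0],[-0.0005,0,0],-1],[[0,0,0],[-0.0005,0,0],-1]]'

```text
time: 22.98
eef_pos: [0.6209, -0.0875, 0.109]
tcp_rot: [0.072, 0.997, -0.0, -0.001]
contact_force: [-3.4, 0.2, -1.4]
opening: 0.443
```

```bash
python3 st.py
```

```text
22.975 [ 0.6209 -0.0875  0.109 ] 171.75 [-3.39  0.16 -1.41] [ 0.029  0.562 -0.01 ] 0.442697898607196 [-0.3   0.27  1.77 -0.    1.11 -1.73] [-2.5e-03  1.0e-04 -1.0e+00]
```

Request:
arm_command --steps '[[[0,0,0],[-0.0008,0,0.0005],-1],[[0,0,0],[-0.0008,0,0.001],-1],[[0,0,0],[-0.0008,0,0.0014],-1]]'

```text
time: 23.35
eef_pos: [0.6208, -0.0875, 0.1075]
tcp_rot: [0.072, 0.997, 0.0, -0.002]
contact_force: [-5.4, 0.3, -0.2]
opening: 0.442
```

```bash
python3 st.py
```

```text
23.35 [ 0.6208 -0.0875  0.1075] 171.75 [-5.39  0.35 -0.24] [ 0.024  0.786 -0.068] 0.44192907825791866 [-0.3   0.27  1.77 -0.    1.11 -1.73] [-5.e-03  4.e-04 -1.e+00]
```

Request:
arm_command --steps '[[[0,0,0],[-0.0002,0,0],0.0],[[0,0,0],[-0.0002,0,0],0.1],[[0,0,0],[-0.0002,0,0],0.3],[[0,0,0],[-0.0002,0,0],0.4],[[0,0,0],[-0.0002,0,0],0.4]]'

```text
time: 23.98
eef_pos: [0.6212, -0.0876, 0.1076]
tcp_rot: [0.072, 0.997, -0.0, -0.002]
contact_force: [-0.0, 0.5, 0.4]
opening: 0.7
```

```bash
python3 st.py; python3 look.py w12
```

```text
23.975 [ 0.6212 -0.0876  0.1076] 171.75 [-0.05  0.45  0.41] [ 0.021  0.022 -0.037] 0.7000631065209358 [-0.3   0.27  1.77 -0.    1.11 -1.73] [-4.6e-03  3.0e-04 -1.0e+00]
23.975 [ 0.6212 -0.0876  0.1076] 171.75 [-0.05  0.45  0.41] 0.00244417539596376
```

View pics/w12.png

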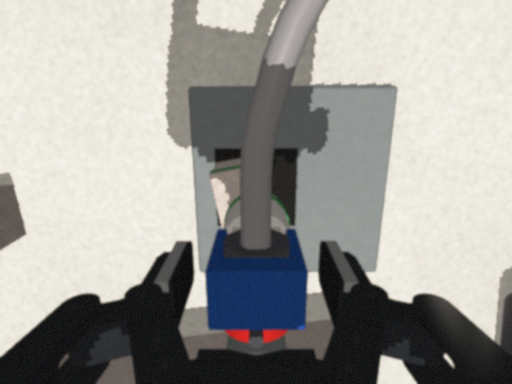

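Request:
arm_command --steps '[[[0,0,0],[0,0,-0.01],0.4],[[0,0,0],[0,0,-0.03],0.4],[[0,0,0],[0,0,-0.06],0.4],[[0,0,0],[0,0,-0.1],0.4],[[0,0,0],[0.03,0,-0.14],0.4],[[0,0,0],[0.03,0,-0.16],0.4],[[0,0,0],[0.03,0,-0.16],0.4]]'

```text
time: 24.9
eef_pos: [0.5936, -0.0837, 0.2709]
tcp_rot: [0.072, 0.997, -0.001, 0.001]
contact_force: [-0.3, 0.3, 0.1]
opening: 0.699
```

```bash
python3 look.py w13;  python3 - <<'E'
from h import *
from plant import *
c=read_camera("side"); pickle.dump(c,open("side13.pkl","wb"))
u,v=[int(q) for q in proj(c,[.62,-.087,.14])[0]]
a=cv2.resize(c["frame"][v-30:v+40,u-50:u+50],None,fx=8,fy=8,interpolation=cv2.INTER_CUBIC); cv2.imwrite(f"pics/side13.png",a[:,:,::-1])
E
```

```text
24.9 [ 0.5936 -0.0837  0.2709] 171.75 [-0.3   0.25  0.09] 0.054683882225751865
```

View pics/w13.png

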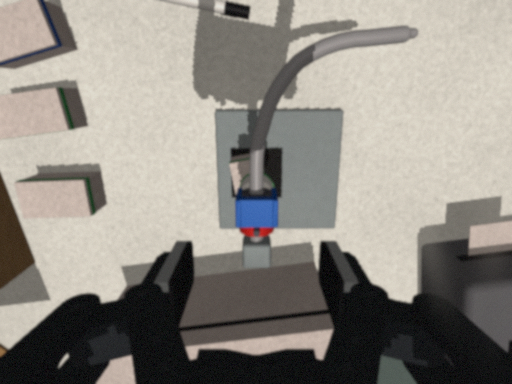

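View pics/side13.png

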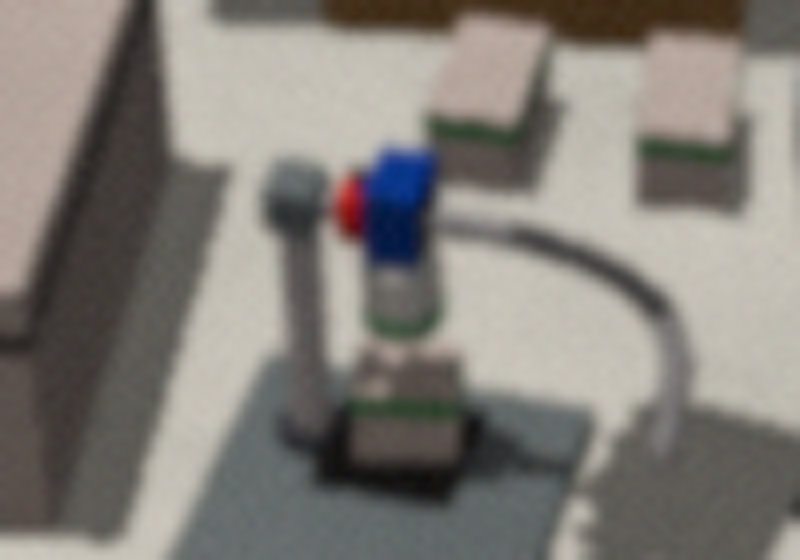

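Request:
arm_command --steps '[[[0,0,0],[-0.03,0,-0.02],0.4],[[0,0,0],[-0.07,0,-0.02],0.4],[[0,0,0],[-0.11,0,-0.02],0.4],[[0,0,0],[-0.117,0,-0.02],0.4],[[0,0,0],[-0.117,0,-0.02],0.4]]'

```text
time: 25.62
eef_pos: [0.7075, -0.1, 0.2831]
tcp_rot: [0.072, 0.997, 0.001, -0.005]
contact_force: [-0.1, -0.1, 0.4]
opening: 0.7
```

```bash
python3 look.py w14; python3 -c "
from h import *
s,c=pickle.load(open('w14.pkl','rb')); print(campose(c,s)[1])
u,v=[int(q) for q in proj(c,[.63,-.089,.16],s)[0]]
v=max(v,45)
a=cv2.resize(c['frame'][v-45:v+45,u-60:u+60],None,fx=6,fy=6,interpolation=cv2.INTER_CUBIC); cv2.imwrite('pics/w14z.png',a[:,:,::-1])"
```

```text
25.625 [ 0.7075 -0.1     0.2831] 171.75 [-0.08 -0.12  0.37] 0.04168894056840159
[ 0.63374002 -0.08861923  0.45923246]
```

View pics/w14z.png

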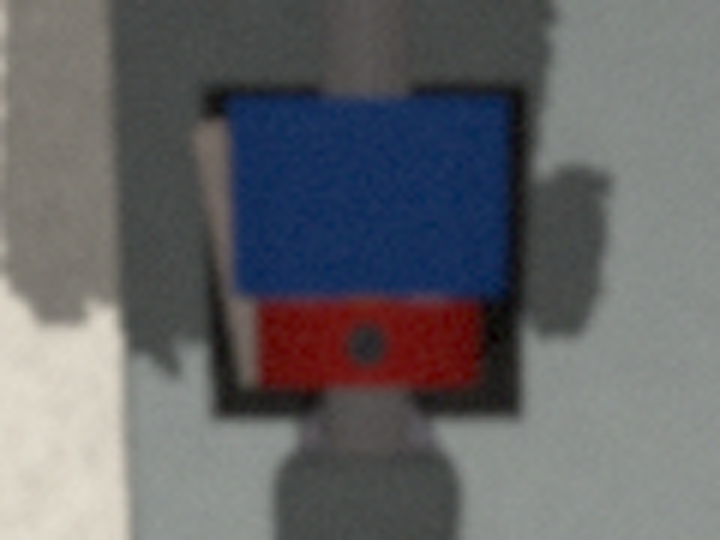

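```bash
python3 -c "
from plant import *
print(get_state()['contact_force'],sign_off())"
```

```text
the job is handed in; nothing more can be done
[ 0.20297215 -0.27216249  0.7048    ] None
```

The scan head is back on the stand: threaded over the tip, slid round the bend, seated against the red collar, released and hanging upright. I handed the job in at about 26 s of the 72 s allowed.

- **Locating the rod:** I traced it from two wrist-camera views, which agreed to about 1 mm where both gave clean points, and fitted a curve with kinks to steer by.
- **First grasp missed:** the fingertips showed about 35 mm short of the reported TCP, so the gripper shut just above the head. The head did not move. I gripped again lower down, and it held.
- **Sliding:** force readings between moves never rose above the head's weight, about 3 N, plus some noise. Contact with the collar was felt at 2–3 N, and I pressed to 5.4 N before letting go. Forces were only read at the end of each move, not during it.
- **Last checks:** the view straight down showed no gap between block and collar, with the block square. The side view showed the barrel hanging straight down, clear of the sample box. The gripper was clear with force near zero. In the last pictures the sample box and medicine cartons showed no sign of having moved; I did not check the other bystanders afterwards.
- **Not confirmed:** I could not see the button itself once the head was seated. I take it as pressed because the faces are flush and contact was felt.

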